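Clip the lid home on the food container

TASK

Close the open aluminium food container so it can go into the fridge: set its lid on the three balls in the container, gently work it under the three spring catches, and turn it gently until all three balls drop into the grooves under the lid and the springs hold it fully home, flat and centred. Let go of the lid, and leave the bowl, cup and spoon alone.

Things in the scene. Friction and masses are not known exactly. Their poses are not given: they have to be found in the camera images.
- lid_grip (a point): Centre of the grip bar on the loose round aluminium lid (0.28 kg; 160 mm disc, 5 mm thick). The bar is 64 mm long along the lid's x, 14 mm thick along y, 20 mm tall. This point is on the lid's axis, 33.5 mm above the disc's upper face, 44 mm above the lid's underside. z is up out of the upper face.
- lid_under (a point): Centre of the lid's underside, same axes as the grip. Below the disc is a ring 5.5 mm deep, 46 to 64 mm from the axis, on which the lid lies on the table. It is cut by three straight radial 90-degree vee grooves, 11 mm wide at the mouth, at 0, 120 and 240 degrees from the lid's x. They are alike: any of the three turns of the lid will do.
- container: Open round aluminium food container, fixed to the table, 148 mm across, 79 mm high; origin at the centre of its underside, z up. A steel ring with three balls lies in its mouth; three spring catches stand round it, their housings reaching 101 mm from the axis and 107 mm up. More than 45 N between lid and container dents it.
- ball_plane (a point): On the container's axis, 78 mm up, level with the centres of three 12 mm steel balls, 55 mm from the axis, 120 degrees apart. They lie at 0, 120, 240 degrees from the container's x plus a turn of 10 to 55 degrees anticlockwise (seen from above), new each time and not in this reading. The ball ring is too stiff to turn by hand.
- catch_plane (a point): On the container's axis, 98.5 mm up, level with the centres of the three catch noses: 16 mm steel balls, 84 mm from the axis at 60, 180, 300 degrees from the container's x. Each slides outward 7 mm against 500 N/m, 2 N preload. Pressing the lid past all three takes about 8 to 14 N; once its disc is under them they pull it down with 4 to 9 N.
- home (a point): On the container's axis, 125 mm up: where the centre of the grip bar is when the lid is home. With the balls outside the grooves the lid lies level but 3 mm higher; it turns with a drag of about 0.2 N m and drops by itself when the balls are within about 5 degrees of the grooves. Then it resists turning with 0.3 to 0.8 N m; forced on, it climbs out again.
- glass_bowl: Glass bowl, 140 mm across, 60 mm high, origin at the centre of its underside. Leave alone.
- red_cup: Plastic cup, 74 mm across the rim, 100 mm high, origin at the centre of its underside. Leave alone.
- spoon: Steel serving spoon, 240 mm long, lying on the table. Leave alone.
Mind the look-alikes: they are no part of the job. What is shaped like the part that bears lid_grip but red or yellow is not meant.

How it is judged:
By the outcome, as a careful person would: the job done as asked, in the order asked, and still so for the second after the job is handed in, with the robot touching nothing.
It also fails if it takes over 72 s, if anything falls off the work surface, if the arm or the gripper's body presses on something with over 40 N, if the wrist force passes 120 N, or if a joint passes its speed limit or range.

ROBOT

A 6-joint arm with a two-finger parallel gripper is mounted at the origin on the work surface. World frame = base frame: x ahead of the robot, y to its left, z up, the work surface at z = 0. Lengths are in mm, angles in degrees, forces in N, time in s.
With the tool pointing down it reaches from about 300 to 850 mm from the base axis. Payload 4.2 kg.
Tool frame: the origin (TCP) lies between the finger pads; the fingertips stand 22 mm ahead of it and the grasp point (between the pads) lies 3 mm ahead of it; z points along the fingers, y is the direction in which the jaws open and shut (so a half turn about z gives the same grasp; the last joint's range is limited). The gripper opens to 91 mm and grips with 3 to 60 N. Pads are 32 mm wide; open, the fingers measure 118 mm over their backs; the gripper's body (76 mm by 178 mm) begins 60 mm behind the grasp point.
Start: joints at [70.932, 18.312, 89.639, -0, 72.044, -1.146], TCP at [176.944, 547.115, 205.976] pointing down, gripper open.
Joint ranges: [-177.97, 177.97], [-48.28, 115.42], [12.27, 149.76], [-77.06, 257.06], [2.81, 150.46], [-146.56, 146.56]. Speed limits (degrees/s): [147.25, 147.25, 180, 180, 180, 180].

INTERFACE

Orientations are given as [roll, pitch, yaw] about the fixed x, y, z axes, in that order (R = Rz(yaw) Ry(pitch) Rx(roll)).
In Python, from workcell import telemetry, cams, env gives the robot as it stands.
- The arm moves only by the shell command python3 -m inch 'ROWS' [FORCE]. ROWS is JSON, a list of rows, each an object of numbers: "x", "y", "z": the shift along the tool's x, y, z in cm; "yaw": the turn about the tool's z in units of 5 degrees (1.0 is 5 degrees); "gripper": the gripper's target within -1 to 1 (fully open at 1, half-way at 0, shut at -1). A call has 1 to 12 rows; each row shifts and turns the commanded pose from where the row before left it, along the tool's axes as they then stand; what a row does not reach is not made up. A row lasts 1/12 s, in which the tool goes at most 41.7 mm and 7.16 degrees, less where a joint would pass 70% of its speed; a pose out of reach is approached as far as the arm can. A call is refused whole if a number of a shift passes 4.17 or a number of a turn 1, either way. A call with a gripper value outside its range is refused whole. The fingers move at their own pace and stop on an object; FORCE is the grip in N (left out, the last holds). Time passes only in rows, so rows that do not move let the fingers close. It gives the time, the measured TCP pose, the force and the opening at its end, in the units of the state.
- telemetry.state(): the state, without advancing time (a new reading comes with each control period).
- cams.grab_frame(name): name is "scene" or "top" or "wrist"; returns a dict with "pixels" (384x512x3 uint8, red, green, blue), "mtx" (3x3 intrinsics, pixels), "rvec" (rotation vector, rad) and "tvec" (3), from world to camera coordinates, as OpenCV has them. Camera axes: x right, y down, z forward; pixel columns grow to the right and rows downward; lengths in mm; the calibration is good to about 2 mm. A picture is of the moment at which its call begins. There is no depth.
- env.job_done(): hands the job in, once; it reports no verdict.
The state is a dict: "time_s": time; "qpos": joint angles; "qvel": joint speeds; "effort": joint torques, N m; "ee_pos": TCP position; "ee_rot": TCP orientation; "force": force on the tool from outside, world axes, zero at the start; "torque": the same for the moment, N m; "gripper_width": finger opening in mm.
Only numpy, scipy, OpenCV 4.12 (cv2) and the standard library are available. Lean on these libraries where they do the work, as an engineer would, in place of code of your own. Each camera call takes 0.05 s, during which the arm holds its last target. There are 200 camera calls.

## Working session

There is one attempt and no reset: what is moved stays moved. The work goes in short steps, Python scripts to look and compute and a shell command to move; the robot and the scene stay as the last step left them, time stands still between calls to the robot, and variables do not carry over. Pictures are saved under pics/ and viewed, about 8 in all and at most 12, crops included, and the job is handed in when it is done.

```bash
mkdir -p pics; cat > h.py <<'E'
import numpy as np, cv2
from workcell import telemetry, cams, env
def grab(n,f=None):
    d=cams.grab_frame(n)
    if f: cv2.imwrite('pics/'+f,cv2.cvtColor(np.asarray(d['pixels']),cv2.COLOR_RGB2BGR))
    np.savez(f'last_{n}.npz',**d)
    return d
def load(n): return dict(np.load(f'last_{n}.npz'))
def ray(d,u,v,z):
    R=cv2.Rodrigues(np.asarray(d['rvec'],float))[0];t=np.asarray(d['tvec'],float).ravel()
    c=-R.T@t; r=R.T@np.linalg.inv(d['mtx'])@np.array([u,v,1.])
    return c+r*(z-c[2])/r[2]
def proj(d,P):
    return cv2.projectPoints(np.atleast_2d(np.asarray(P,float)),np.asarray(d['rvec'],float),np.asarray(d['tvec'],float),np.asarray(d['mtx'],float),None)[0][:,0]
E
python3 - <<'E'
from h import *
a=grab('scene','a_scene.png');b=grab('top','a_top.png')
for d in(a,b):
    R=cv2.Rodrigues(np.asarray(d['rvec'],float))[0];print((-R.T@np.asarray(d['tvec']).ravel()).round(),d['mtx'][0][0])
print(telemetry.state())
E
```

```text
[1525.  -95.  876.] 401.6503561042406
[ 425.   91. 1185.] 466.496549718421
{'time_s': 0.1, 'qpos': array([ 7.09329151e+01,  1.83467175e+01,  8.96989298e+01, -8.71004054e-04,
        7.20450547e+01, -1.14653780e+00]), 'qvel': array([-0.06739333, -0.01534395, -0.05755313, -0.00620518,  0.14762715,
        0.00142235]), 'effort': array([-1.56540369e-03, -4.13332558e+01, -2.32504731e+01,  7.26986979e-02,
        4.23454586e-02, -4.88380579e-05]), 'ee_pos': array([176.78304456, 546.65702337, 205.22030824]), 'ee_rot': array([-1.79909300e+02, -9.86907718e-04,  1.62079721e+02]), 'force': array([ 0.23070022, -0.01189709,  0.20918117]), 'torque': array([-0.01182183, -0.00594021, -0.01988737]), 'gripper_width': 90.90349097835613}
```

View pics/a_top.png

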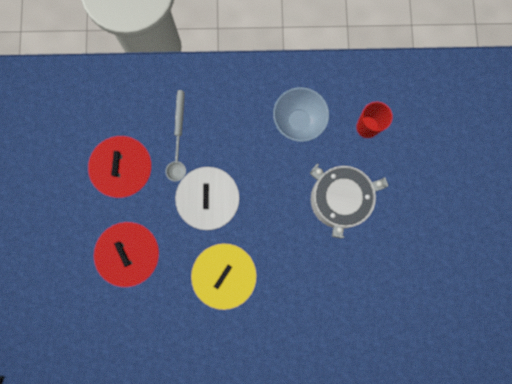

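View pics/a_scene.png

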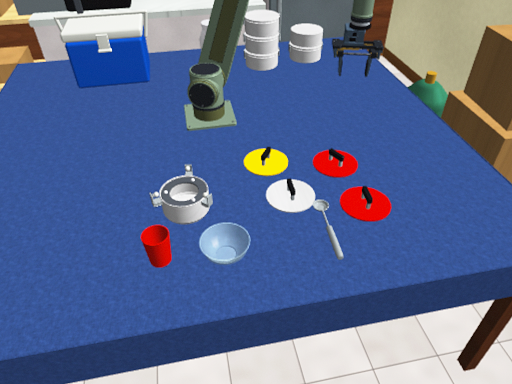

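The top view shows the white lid at about (207,197) with a black bar at (206,196). The container is at (344,197), with its three catches at about (318,172), (380,184) and (338,231). Bowl, cup, spoon and the red and yellow decoy lids stand apart from these.

```bash
python3 - <<'E'
from h import *
d=load('top');im=d['pixels'];im=cv2.cvtColor(im,cv2.COLOR_RGB2BGR)
hsv=cv2.cvtColor(im,cv2.COLOR_BGR2HSV)
def comps(m,box,mn=20):
    M=np.zeros_like(m);x0,y0,x1,y1=box;M[y0:y1,x0:x1]=m[y0:y1,x0:x1]
    return [c for c in cv2.findContours(M,cv2.RETR_EXTERNAL,cv2.CHAIN_APPROX_NONE)[0] if cv2.contourArea(c)>mn]
nb=cv2.inRange(hsv,(0,0,130),(180,60,255))
for c in comps(nb,(170,160,250,235),500):
    h=cv2.convexHull(c);e=cv2.fitEllipse(h);print('lid',e,ray(d,*e[0],8).round(1))
dk=cv2.inRange(hsv,(0,0,0),(180,255,60))
for c in comps(dk,(190,175,225,220)):
    r=cv2.minAreaRect(c);b=cv2.boxPoints(r);P=np.array([ray(d,*p,54) for p in b]);print('bar',r,P.mean(0).round(1))
    for i in(0,1):
        v=P[i+1]-P[i];print(np.linalg.norm(v).round(1),np.degrees(np.arctan2(v[1],v[0])).round(1))
for n,b in(('topc',(300,150,395,245)),):
    x0,y0,x1,y1=b
    cv2.imwrite('pics/'+n+'.png',cv2.resize(im[y0:y1,x0:x1],None,fx=6,fy=6,interpolation=cv2.INTER_CUBIC))
for p in((344,197),(380,184),(318,172),(338,231)):print(p,ray(d,*p,100).round(1))
E
```

```text
lid ((201.81874084472656, 192.69830322265625), (64.04940032958984, 82.28079223632812), 137.69851684570312) [591.6 216.2   8. ]
bar ((205.5, 196.0), (22.0, 3.0), 90.0) [576.9 202.4  54. ]
7.3 -91.3
54.2 179.5
(344, 197) [ 560.9 -127.4  100. ]
(380, 184) [ 590.  -214.3  100. ]
(318, 172) [622.  -68.6 100. ]
(338, 231) [ 481.5 -109.4  100. ]
```

View pics/topc.png

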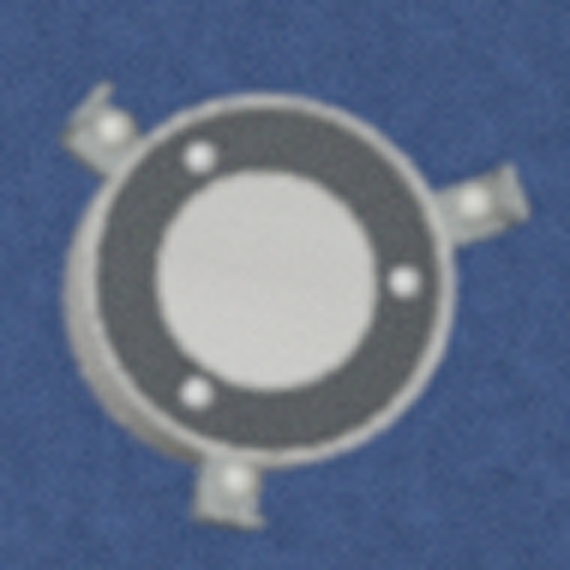

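The crop shows the three steel balls at (200,156), (404,281) and (196,392). The catch noses are at (113,129), (475,203) and (235,480), crop scale ×6.

```bash
python3 - <<'E'
from h import *
d=load('top')
def f(U,V,z): return ray(d,(U+.5)/6-.5+300,(V+.5)/6-.5+150,z)
for n,z,ps in(('balls',83,[(200,156),(404,281),(196,392)]),('nose',104,[(113,129),(475,203),(235,480)])):
    P=np.array([f(*p,z) for p in ps]);
    A=np.c_[2*P[:,:2],np.ones(3)];s=np.linalg.solve(A,(P[:,:2]**2).sum(1));c=s[:2]
    q=P[:,:2]-c;a=np.degrees(np.arctan2(q[:,1],q[:,0]))
    print(n,c.round(1),'R',np.hypot(*q.T).round(1),a.round(1),(a%120).round(1))
s=telemetry.state();print(s['ee_pos'].round(1),s['ee_rot'].round(1))
w=grab('wrist','w0.png');R=cv2.Rodrigues(np.asarray(w['rvec']))[0];print('wcam',(-R.T@np.asarray(w['tvec']).ravel()).round(1),R.round(2))
E
```

```text
balls [ 566.4 -131.1] R [54.8 54.8 54.8] [ 26.4 -93.3 146.3] [26.4 26.7 26.3]
nose [ 566.  -130.2] R [83.9 83.9 83.9] [ 46.8 -72.8 166.4] [46.8 47.2 46.4]
[176.8 546.7 205.2] [-179.9   -0.   162.1]
wcam [107.  570.5 383.4] [[ 0.31  0.95 -0.  ]
 [ 0.92 -0.3   0.26]
 [ 0.25 -0.08 -0.97]]
```

Checks agree: ball radius 54.8 and nose radius 83.9. The container is at (566,-131) and its x axis at -13.2°. The balls are at 26.4° mod 120, which is 39.6° from the container's x. Moving above the lid.

```bash
python3 -m inch '[{"yaw":-0.9},{"yaw":-0.9},{"yaw":-0.9},{"yaw":-0.9},{"x":-2.8,"y":-2.4},{"x":-2.8,"y":-2.4},{"x":-2.8,"y":-2.4},{"x":-2.8,"y":-2.4},{"x":-2.8,"y":-2.4},{"x":-2.8,"y":-2.4},{"x":-2.8,"y":-2.4},{"x":-2.8,"y":-2.4}]'
```

```text
invalid input
```

```bash
python3 -m inch '[{"x":0,"y":0,"z":0,"yaw":-0.9,"gripper":1},{"x":0,"y":0,"z":0,"yaw":-0.9,"gripper":1},{"x":0,"y":0,"z":0,"yaw":-0.9,"gripper":1},{"x":0,"y":0,"z":0,"yaw":-0.9,"gripper":1},{"x":-2.8,"y":-2.4,"z":0,"yaw":0,"gripper":1},{"x":-2.8,"y":-2.4,"z":0,"yaw":0,"gripper":1},{"x":-2.8,"y":-2.4,"z":0,"yaw":0,"gripper":1},{"x":-2.8,"y":-2.4,"z":0,"yaw":0,"gripper":1}]'
```

```text
time_s: 0.82
ee_pos: [289.8, 450.1, 205.7]
ee_rot: [-180.0, -0.0, -179.9]
force: [0.7, 0.1, -0.4]
gripper_width: 91.5
```

```bash
python3 -m inch '[{"x":-2.88,"y":-2.49,"z":0,"yaw":0,"gripper":1},{"x":-2.88,"y":-2.49,"z":0,"yaw":0,"gripper":1},{"x":-2.88,"y":-2.49,"z":0,"yaw":0,"gripper":1},{"x":-2.88,"y":-2.49,"z":0,"yaw":0,"gripper":1},{"x":-2.88,"y":-2.49,"z":0,"yaw":0,"gripper":1},{"x":-2.88,"y":-2.49,"z":0,"yaw":0,"gripper":1},{"x":-2.88,"y":-2.49,"z":0,"yaw":0,"gripper":1},{"x":-2.88,"y":-2.49,"z":0,"yaw":0,"gripper":1},{"x":-2.88,"y":-2.49,"z":0,"yaw":0,"gripper":1},{"x":-2.88,"y":-2.49,"z":0,"yaw":0,"gripper":1},{"x":0,"y":0,"z":0,"yaw":0,"gripper":1},{"x":0,"y":0,"z":0,"yaw":0,"gripper":1}]'
python3 - <<'E'
from h import *
d=grab('wrist','w1.png');im=cv2.cvtColor(d['pixels'],cv2.COLOR_RGB2BGR);hsv=cv2.cvtColor(im,cv2.COLOR_BGR2HSV)
print('pred bar top',proj(d,[[577-32,202,54],[577+32,202,54]]).round())
E
```

```text
time_s: 1.82
ee_pos: [578.3, 201.2, 205.0]
ee_rot: [-180.0, -0.1, 179.9]
force: [-0.8, 1.0, 0.2]
gripper_width: 91.2
pred bar top [[258. 146.]
 [258. 207.]]
```

View pics/w1.png

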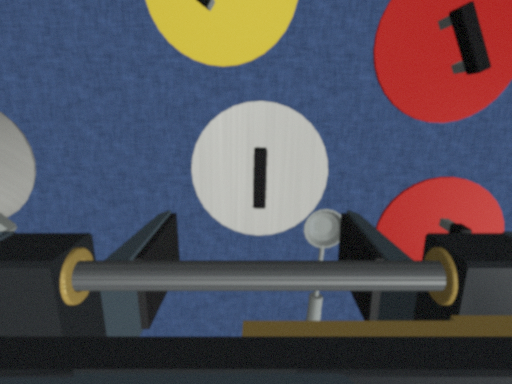

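The lid is fully visible, centred at about (260,168). The bar runs from (260,148) to (259,208), very close to the prediction. Refining it numerically.

```bash
python3 - <<'E'
from h import *
d=load('wrist');im=cv2.cvtColor(d['pixels'],cv2.COLOR_RGB2BGR);hsv=cv2.cvtColor(im,cv2.COLOR_BGR2HSV)
M=np.zeros(im.shape[:2],np.uint8);M[95:245,185:335]=255
w=cv2.inRange(hsv,(0,0,110),(180,90,255))&M
c=max(cv2.findContours(w,cv2.RETR_EXTERNAL,cv2.CHAIN_APPROX_NONE)[0],key=cv2.contourArea)
P=np.array([ray(d,*p,10.5)[:2] for p in c[:,0]])
(cx,cy),r=cv2.minEnclosingCircle(P.astype(np.float32));
def fit(P):
    s=np.linalg.lstsq(np.c_[2*P,np.ones(len(P))],(P**2).sum(1),rcond=None)[0];return s[:2],np.sqrt(s[2]+s[:2]@s[:2])
for _ in range(3):
    q,R=fit(P);e=abs(np.hypot(*(P-q).T)-R);P=P[e<max(2,np.median(e)*2)]
print('lid',q.round(1),R.round(1),len(P))
M2=np.zeros_like(M);M2[130:220,240:280]=255
k=cv2.inRange(hsv,(0,0,0),(180,255,80))&M2
c=max(cv2.findContours(k,cv2.RETR_EXTERNAL,cv2.CHAIN_APPROX_NONE)[0],key=cv2.contourArea)
b=cv2.boxPoints(cv2.minAreaRect(c));B=np.array([ray(d,*p,54) for p in b]);print('bar',B.mean(0).round(1),B.round(1).tolist())
s=telemetry.state();print(s['ee_pos'].round(1))
E
```

```text
lid [582.  205.3] 82.8 228
bar [578.1 203.1  54. ] [[546.7, 197.5, 54.0], [546.7, 208.7, 54.0], [609.5, 208.9, 54.0], [609.5, 197.2, 54.0]]
[577.2 202.2 205.2]
```

```bash
python3 -m inch '[{"x":-0.1,"y":0.08,"z":3.5,"yaw":0,"gripper":1},{"x":0,"y":0,"z":3.5,"yaw":0,"gripper":1},{"x":0,"y":0,"z":3.5,"yaw":0,"gripper":1},{"x":0,"y":0,"z":2.5,"yaw":0,"gripper":1},{"x":0,"y":0,"z":1.8,"yaw":0,"gripper":1},{"x":0,"y":0,"z":1.0,"yaw":0,"gripper":1},{"x":0,"y":0,"z":0,"yaw":0,"gripper":1},{"x":0,"y":0,"z":0,"yaw":0,"gripper":1}]' 40
python3 -m inch '[{"x":0,"y":0,"z":0,"yaw":0,"gripper":-1},{"x":0,"y":0,"z":0,"yaw":0,"gripper":-1},{"x":0,"y":0,"z":0,"yaw":0,"gripper":-1},{"x":0,"y":0,"z":0,"yaw":0,"gripper":-1},{"x":0,"y":0,"z":0,"yaw":0,"gripper":-1},{"x":0,"y":0,"z":0,"yaw":0,"gripper":-1},{"x":0,"y":0,"z":0,"yaw":0,"gripper":-1},{"x":0,"y":0,"z":0,"yaw":0,"gripper":-1},{"x":0,"y":0,"z":0,"yaw":0,"gripper":-1},{"x":0,"y":0,"z":0,"yaw":0,"gripper":-1},{"x":0,"y":0,"z":0,"yaw":0,"gripper":-1},{"x":0,"y":0,"z":0,"yaw":0,"gripper":-1}]' 40
```

```text
time_s: 2.53
ee_pos: [578.1, 204.4, 48.5]
ee_rot: [180.0, 0.0, -179.9]
force: [-0.2, 1.1, 0.2]
gripper_width: 90.7
time_s: 3.53
ee_pos: [578.4, 203.4, 47.9]
ee_rot: [180.0, -0.0, -179.9]
force: [0.5, 0.2, -0.7]
gripper_width: 14.3
```

```bash
python3 -m inch '[{"x":0,"y":0,"z":-1,"yaw":0,"gripper":-1},{"x":0,"y":0,"z":-2.5,"yaw":0,"gripper":-1},{"x":0,"y":0,"z":-3,"yaw":0,"gripper":-1},{"x":0,"y":0,"z":-3,"yaw":0,"gripper":-1},{"x":0,"y":0,"z":-3,"yaw":0,"gripper":-1},{"x":0,"y":0,"z":-2.5,"yaw":0,"gripper":-1},{"x":0.1,"y":-1.4,"z":0,"yaw":0,"gripper":-1},{"x":0.1,"y":-2.5,"z":0,"yaw":0,"gripper":-1},{"x":0.1,"y":-2.5,"z":0,"yaw":0,"gripper":-1},{"x":0.1,"y":-2.5,"z":0,"yaw":0,"gripper":-1},{"x":0.1,"y":-2.5,"z":0,"yaw":0,"gripper":-1},{"x":0.1,"y":-2.5,"z":0,"yaw":0,"gripper":-1}]'
python3 -m inch '[{"x":0.1,"y":-2.5,"z":0,"yaw":0,"gripper":-1},{"x":0.1,"y":-2.5,"z":0,"yaw":0,"gripper":-1},{"x":0.1,"y":-2.5,"z":0,"yaw":0,"gripper":-1},{"x":0.1,"y":-2.5,"z":0,"yaw":0,"gripper":-1},{"x":0.1,"y":-2.5,"z":0,"yaw":0,"gripper":-1},{"x":0.1,"y":-2.5,"z":0,"yaw":0,"gripper":-1},{"x":0,"y":-2.5,"z":0,"yaw":0,"gripper":-1},{"x":0,"y":-2,"z":0,"yaw":0,"gripper":-1},{"x":0,"y":0,"z":0,"yaw":-0.8,"gripper":-1},{"x":0,"y":0,"z":0,"yaw":-0.8,"gripper":-1},{"x":0,"y":0,"z":0,"yaw":-0.8,"gripper":-1},{"x":0,"y":0,"z":0,"yaw":-0.8,"gripper":-1}]'
python3 - <<'E'
from h import *
d=grab('top','b_top.png');s=telemetry.state();print(s['ee_pos'].round(1),s['ee_rot'].round(1),s['force'].round(1),s['gripper_width'])
im=cv2.cvtColor(d['pixels'],cv2.COLOR_RGB2BGR)
cv2.imwrite('pics/b_crop.png',cv2.resize(im[135:265,260:430],None,fx=4,fy=4,interpolation=cv2.INTER_CUBIC))
E
```

```text
time_s: 4.53
ee_pos: [572.1, 63.0, 198.1]
ee_rot: [-180.0, -0.0, -179.9]
force: [0.1, -0.2, -0.7]
gripper_width: 0.3
time_s: 5.53
ee_pos: [566.4, -131.0, 198.0]
ee_rot: [180.0, -0.0, -163.8]
force: [-0.8, -0.4, -0.0]
gripper_width: 0.4
[ 566.4 -131.   198. ] [ 180.    -0.  -163.6] [-0.  -0.5  0.7] 0.3437165872957517
```

View pics/b_crop.png

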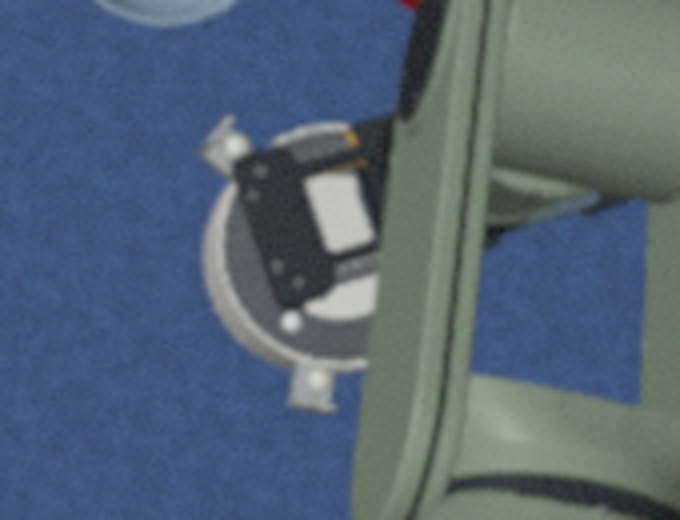

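The gripper is shut on nothing: the lid stayed behind, and the container is still open and empty. From here the wrist camera can at least measure the container up close, and the top camera shows where the lid lies.

```bash
python3 - <<'E'
from h import *
d=grab('wrist','w2.png')
t=load('top');a=cv2.cvtColor(d['pixels'],cv2.COLOR_RGB2BGR);b=cv2.cvtColor(t['pixels'],cv2.COLOR_RGB2BGR)[120:340,80:270]
b=cv2.resize(b,None,fx=384/220,fy=384/220,interpolation=cv2.INTER_CUBIC)
cv2.imwrite('pics/cmp2.png',np.hstack([a,b])[:, :800]);
E
```

```text
(no output)
```

View pics/cmp2.png

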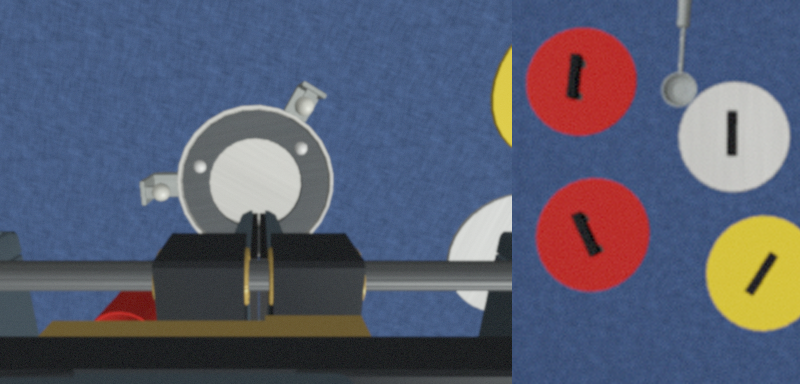

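The lid lies where it was: the fingers had only just reached the bar when I lifted, so I will wait longer for the grip next time. In the wrist view the balls are at (200,167) and (301,149), and the noses at (162,193) and (306,105). I'll use these to cross-check the container pose.

```bash
python3 - <<'E'
from h import *
d=load('wrist')
g=cv2.cvtColor(d['pixels'],cv2.COLOR_RGB2GRAY)
def cen(p):
    x,y=p;w=g[y-5:y+6,x-5:x+6].astype(float);w=np.clip(w-np.percentile(w,70),0,None);Y,X=np.mgrid[y-5:y+6,x-5:x+6];return (w*X).sum()/w.sum(),(w*Y).sum()/w.sum()
C=np.array([566.2,-130.6])
for n,z,ps in(('ball',82,[(200,167),(301,149)]),('nose',103,[(162,193),(306,105)])):
    for p in ps:
        q=cen(p);P=ray(d,*q,z)[:2];v=P-C;print(n,np.round(q,1),P.round(1),np.hypot(*v).round(1),(np.degrees(np.arctan2(v[1],v[0]))%120).round(1))
t=load('top');h=cv2.cvtColor(t['pixels'],cv2.COLOR_RGB2HSV)
M=np.zeros(h.shape[:2],np.uint8);M[175:220,190:225]=255
k=cv2.inRange(h,(0,0,0),(180,255,90))&M
c=max(cv2.findContours(k,cv2.RETR_EXTERNAL,cv2.CHAIN_APPROX_NONE)[0],key=cv2.contourArea);r=cv2.minAreaRect(c);print(r,ray(t,*r[0],54).round(1))
E
python3 -m inch '[{"x":0,"y":0,"z":0,"yaw":0.8,"gripper":1},{"x":0,"y":0,"z":0,"yaw":0.8,"gripper":1},{"x":0,"y":0,"z":0,"yaw":0.8,"gripper":1},{"x":0,"y":0,"z":0,"yaw":0.8,"gripper":1},{"x":-0.1,"y":3,"z":0,"yaw":0,"gripper":1},{"x":-0.1,"y":3,"z":0,"yaw":0,"gripper":1},{"x":-0.1,"y":3,"z":0,"yaw":0,"gripper":1},{"x":-0.1,"y":3,"z":0,"yaw":0,"gripper":1},{"x":-0.1,"y":3,"z":0,"yaw":0,"gripper":1},{"x":-0.1,"y":3,"z":0,"yaw":0,"gripper":1},{"x":-0.1,"y":3,"z":0,"yaw":0,"gripper":1},{"x":-0.1,"y":3,"z":0,"yaw":0,"gripper":1}]'
python3 -m inch '[{"x":-0.1,"y":3,"z":0,"yaw":0,"gripper":1},{"x":-0.1,"y":3,"z":0,"yaw":0,"gripper":1},{"x":-0.1,"y":3.4,"z":0,"yaw":0,"gripper":1},{"x":-0.1,"y":0,"z":0,"yaw":0,"gripper":1},{"x":0,"y":0,"z":0,"yaw":0,"gripper":1}]'
python3 - <<'E'
from h import *
d=grab('wrist','w3.png');h=cv2.cvtColor(d['pixels'],cv2.COLOR_RGB2HSV)
M2=np.zeros(h.shape[:2],np.uint8);M2[130:225,235:285]=255
k=cv2.inRange(h,(0,0,0),(180,255,80))&M2
c=max(cv2.findContours(k,cv2.RETR_EXTERNAL,cv2.CHAIN_APPROX_NONE)[0],key=cv2.contourArea)
b=cv2.boxPoints(cv2.minAreaRect(c));B=np.array([ray(d,*p,54) for p in b]);print('bar',B.mean(0).round(1),B.round(1).tolist())
s=telemetry.state();print(s['ee_pos'].round(1),s['ee_rot'].round(1))
E
```

```text
ball [201.1 167.7] [ 564.3 -186. ] 55.4 28.0
ball [302.9 149.4] [ 521.8 -101.2] 53.2 26.5
nose [162.7 194.7] [ 592.3 -210. ] 83.6 48.2
nose [308.1 108. ] [ 486.6 -111.4] 81.9 46.4
((206.0, 196.0), (24.0, 4.0), 90.0) [576.7 201.2  54. ]
time_s: 6.63
ee_pos: [574.2, 110.8, 198.1]
ee_rot: [-180.0, 0.0, 180.0]
force: [0.6, -0.0, 0.5]
gripper_width: 77.5
time_s: 7.05
ee_pos: [578.2, 204.7, 197.7]
ee_rot: [-180.0, -0.0, -179.8]
force: [-0.8, -0.5, -0.3]
gripper_width: 91.0
bar [578.1 203.   54. ] [[609.4, 196.4, 54.0], [546.6, 198.1, 54.0], [546.9, 209.4, 54.0], [609.7, 208.2, 54.0]]
[578.1 203.4 197.8] [-180.    -0.  -179.9]
```

```bash
python3 -m inch '[{"x":0,"y":0,"z":3.5,"yaw":0,"gripper":1},{"x":0,"y":0,"z":3.5,"yaw":0,"gripper":1},{"x":0,"y":0,"z":3.5,"yaw":0,"gripper":1},{"x":0,"y":0,"z":2.5,"yaw":0,"gripper":1},{"x":0,"y":0,"z":1.5,"yaw":0,"gripper":1},{"x":0,"y":0,"z":0.6,"yaw":0,"gripper":1},{"x":0,"y":0,"z":0,"yaw":0,"gripper":-1},{"x":0,"y":0,"z":0,"yaw":0,"gripper":-1},{"x":0,"y":0,"z":0,"yaw":0,"gripper":-1},{"x":0,"y":0,"z":0,"yaw":0,"gripper":-1},{"x":0,"y":0,"z":0,"yaw":0,"gripper":-1},{"x":0,"y":0,"z":0,"yaw":0,"gripper":-1}]' 45
python3 -m inch '[{"x":0,"y":0,"z":0,"yaw":0,"gripper":-1},{"x":0,"y":0,"z":0,"yaw":0,"gripper":-1},{"x":0,"y":0,"z":0,"yaw":0,"gripper":-1},{"x":0,"y":0,"z":0,"yaw":0,"gripper":-1},{"x":0,"y":0,"z":0,"yaw":0,"gripper":-1},{"x":0,"y":0,"z":0,"yaw":0,"gripper":-1},{"x":0,"y":0,"z":0,"yaw":0,"gripper":-1},{"x":0,"y":0,"z":0,"yaw":0,"gripper":-1},{"x":0,"y":0,"z":0,"yaw":0,"gripper":-1},{"x":0,"y":0,"z":0,"yaw":0,"gripper":-1},{"x":0,"y":0,"z":0,"yaw":0,"gripper":-1},{"x":0,"y":0,"z":0,"yaw":0,"gripper":-1}]' 45
python3 -m inch '[{"x":0,"y":0,"z":0,"yaw":0,"gripper":-1},{"x":0,"y":0,"z":-0.3,"yaw":0,"gripper":-1},{"x":0,"y":0,"z":-0.7,"yaw":0,"gripper":-1},{"x":0,"y":0,"z":-1,"yaw":0,"gripper":-1},{"x":0,"y":0,"z":0,"yaw":0,"gripper":-1},{"x":0,"y":0,"z":0,"yaw":0,"gripper":-1}]' 45
```

```text
time_s: 8.1
ee_pos: [578.9, 203.6, 47.9]
ee_rot: [180.0, 0.1, -179.9]
force: [0.3, 0.1, 0.4]
gripper_width: 54.1
time_s: 9.1
ee_pos: [578.4, 203.5, 46.9]
ee_rot: [180.0, -0.0, -179.9]
force: [-0.6, 0.3, -0.5]
gripper_width: 0.4
time_s: 9.6
ee_pos: [579.2, 203.7, 68.3]
ee_rot: [179.9, 0.1, -179.9]
force: [-0.5, 1.2, 0.5]
gripper_width: 0.5
```

The fingers closed to 0.4 mm again with no force, so the bar is not between the pads. I'll look at this from the scene camera, with my assumed bar points projected in.

```bash
python3 - <<'E'
from h import *
d=grab('scene');s=load('scene')
im=cv2.cvtColor(d['pixels'],cv2.COLOR_RGB2BGR)
pts=proj(d,[[546,203,54],[610,203,54],[578,203,34],[578,203,10.5],telemetry.state()['ee_pos']+[0,0,-22]]);print(pts.round(1))
x0,y0=230,110
c=cv2.resize(im[y0:y0+120,x0:x0+160],None,fx=5,fy=5,interpolation=cv2.INTER_CUBIC)
for p in pts: cv2.circle(c,tuple(int(v) for v in (p-[x0,y0]+.5)*5),4,(0,255,0),1)
cv2.imwrite('pics/s4.png',c)
E
```

```text
[[289.  177.2]
 [294.3 189.7]
 [291.3 188.1]
 [291.  193.5]
 [291.7 185.4]]
```

View pics/s4.png

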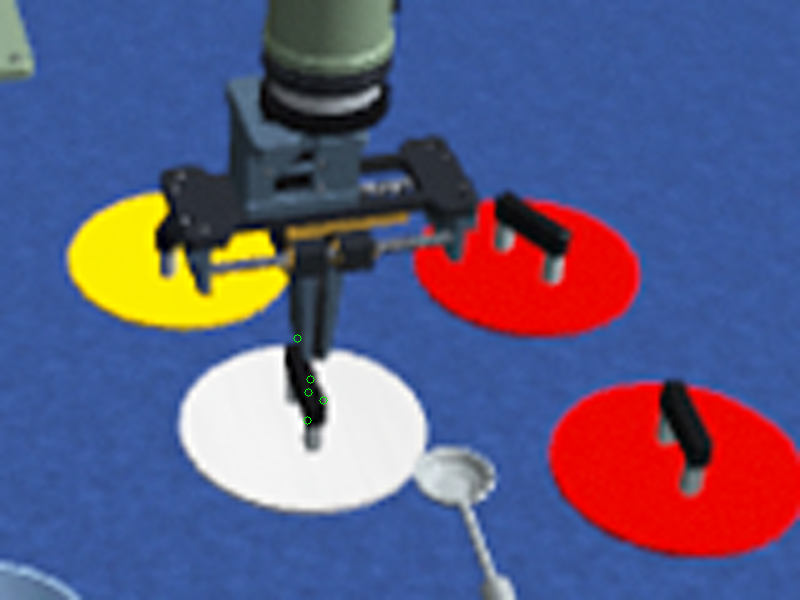

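```bash
python3 - <<'E'
from h import *
s=load('scene');im=cv2.cvtColor(s['pixels'],cv2.COLOR_RGB2BGR)
c=im[150:208,265:315].astype(float);c=(255*np.clip(c/255,0,1)**0.45).astype(np.uint8)
c=cv2.resize(c,(336,390),interpolation=cv2.INTER_CUBIC)
w=cv2.cvtColor(grab('wrist')['pixels'],cv2.COLOR_RGB2BGR)[90:384,100:430].astype(float);w=(255*(w/255)**0.6).astype(np.uint8)
w=cv2.resize(w,(438,390),interpolation=cv2.INTER_CUBIC)
cv2.imwrite('pics/cmp5.png',np.hstack([c,w]))
E
```

```text
(no output)
```

View pics/cmp5.png

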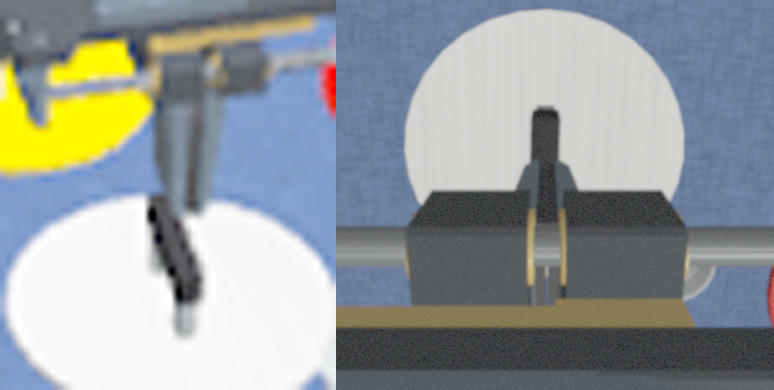

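```bash
python3 - <<'E'
from h import *
w=load('wrist');e=telemetry.state()['ee_pos'];print(e.round(1),telemetry.state()['gripper_width'])
for dz in(22,3,0,-20):
    print(dz,proj(w,[e+[-16,0,-dz],e+[16,0,-dz]]).round(0).tolist())
# lid radius in this view per assumed plane, upper half
h=cv2.cvtColor(w['pixels'],cv2.COLOR_RGB2HSV);m=cv2.inRange(h,(0,0,130),(180,60,255));m[200:]=0
c=max(cv2.findContours(m,cv2.RETR_EXTERNAL,cv2.CHAIN_APPROX_NONE)[0],key=cv2.contourArea)[:,0]
c=c[(c[:,1]<195)];hl=cv2.convexHull(c)[:,0];hl=hl[hl[:,1]<190]
for z in(10.5,20,30):
    P=np.array([ray(w,*p,z)[:2] for p in hl]);s=np.linalg.lstsq(np.c_[2*P,np.ones(len(P))],(P**2).sum(1),rcond=None)[0]
    print(z,s[:2].round(1),np.sqrt(s[2]+s[:2]@s[:2]).round(1))
S=load('scene');g=cv2.cvtColor(S['pixels'],cv2.COLOR_RGB2HSV);m=cv2.inRange(g,(0,0,185),(180,60,255));M=np.zeros_like(m);M[165:220,260:322]=255;m&=M
c=max(cv2.findContours(m,cv2.RETR_EXTERNAL,cv2.CHAIN_APPROX_NONE)[0],key=cv2.contourArea)
P=np.array([ray(S,*p,10.5)[:2] for p in cv2.convexHull(c)[:,0]]);s=np.linalg.lstsq(np.c_[2*P,np.ones(len(P))],(P**2).sum(1),rcond=None)[0];print('scene lid',s[:2].round(1),np.sqrt(s[2]+s[:2]@s[:2]).round(1))
E
```

```text
[578.4 203.5  67.2] 0.5791074268965917
22 [[257.0, 197.0], [257.0, 243.0]]
3 [[257.0, 206.0], [257.0, 256.0]]
0 [[257.0, 207.0], [257.0, 258.0]]
-20 [[257.0, 219.0], [257.0, 275.0]]
10.5 [579.6 203. ] 80.2
20 [576.6 203.1] 77.0
30 [573.4 203.1] 73.6
scene lid [588.  207.2] 85.5
```

The wrist view shows the closed fingertips nearer the camera than the specified tip would be, laterally right over the bar. So the fingers seem to have passed above it. I'll open, descend lower while watching the force, and close there.

```bash
python3 -m inch '[{"x":0,"y":0,"z":-1,"yaw":0,"gripper":1},{"x":0,"y":0,"z":0,"yaw":0,"gripper":1},{"x":0,"y":0,"z":0,"yaw":0,"gripper":1},{"x":0,"y":0,"z":0,"yaw":0,"gripper":1},{"x":0,"y":0,"z":0,"yaw":0,"gripper":1},{"x":0,"y":0,"z":0,"yaw":0,"gripper":1},{"x":0,"y":0,"z":0,"yaw":0,"gripper":1},{"x":0,"y":0,"z":1.2,"yaw":0,"gripper":1},{"x":0,"y":0,"z":1.2,"yaw":0,"gripper":1},{"x":0,"y":0,"z":1,"yaw":0,"gripper":1},{"x":0,"y":0,"z":0.4,"yaw":0,"gripper":1},{"x":0,"y":0,"z":0,"yaw":0,"gripper":1}]' 45
python3 - <<'E'
from h import *
w=cv2.cvtColor(grab('wrist')['pixels'],cv2.COLOR_RGB2BGR);s=cv2.cvtColor(grab('scene')['pixels'],cv2.COLOR_RGB2BGR)[140:215,240:340]
f=lambda c:(255*(c/255.)**0.55).astype(np.uint8)
cv2.imwrite('pics/cmp6.png',np.vstack([f(cv2.resize(s,(480,330),interpolation=cv2.INTER_CUBIC)),f(w[90:350,20:500])]))
print(telemetry.state()['ee_pos'].round(1),telemetry.state()['force'].round(1))
E
```

```text
time_s: 10.7
ee_pos: [577.6, 203.2, 37.7]
ee_rot: [-180.0, -0.1, -179.9]
force: [0.9, 0.3, 0.1]
gripper_width: 77.5
[578.6 203.6  39.1] [-0.6 -0.6  0.2]
```

View pics/cmp6.png

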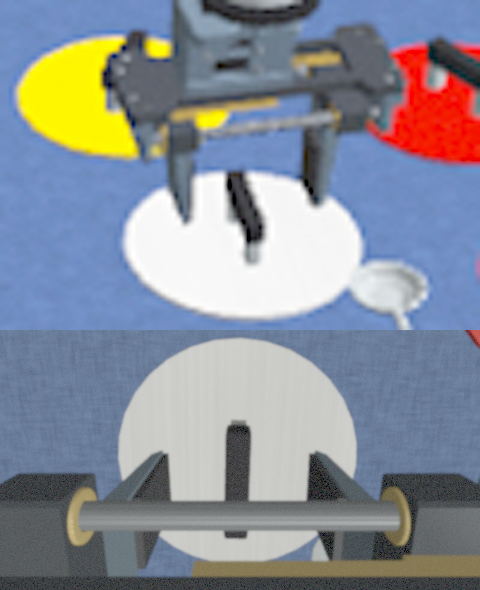

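```bash
python3 - <<'E'
from h import *
w=load('wrist');s=load('scene')
def cr(d,u,v):
    a=ray(d,u,v,0);b=ray(d,u,v,100);return a,(b-a)/np.linalg.norm(b-a)
def tri(p,q):
    (a,u),(b,v)=cr(w,*p),cr(s,*q)
    t=np.linalg.lstsq(np.c_[u,-v],b-a,rcond=None)[0];A,B=a+u*t[0],b+v*t[1];return ((A+B)/2).round(1),np.linalg.norm(A-B).round(1)
print('tipL',tri((187,215),(278.5,189.5)));print('tipR',tri((329,213),(306.3,186.6)))
# bar -x end top: wrist (257,184) ; scene (235,172)
print('bar -x end',tri((258,184),(240+235/4.8,140+174/4.4)))
print('bar +x end',tri((257,296),(240+256/4.8,140+232/4.4)))
print(telemetry.state()['ee_pos'])
E
```

```text
tipL (array([569.4, 161.5,  28.4]), np.float64(2.5))
tipR (array([570.1, 252.4,  23.6]), np.float64(8.3))
bar -x end (array([545.8, 203.6,  43.7]), np.float64(0.3))
bar +x end (array([613.8, 201.4,  45.1]), np.float64(3.8))
[578.62979943 203.55576093  39.07471866]
```

Triangulated, the fingertips are at z≈26 with the bar centre at about 44, midway between them. Closing here.

```bash
python3 -m inch '[{"x":0,"y":0,"z":0,"yaw":0,"gripper":-1},{"x":0,"y":0,"z":0,"yaw":0,"gripper":-1},{"x":0,"y":0,"z":0,"yaw":0,"gripper":-1},{"x":0,"y":0,"z":0,"yaw":0,"gripper":-1},{"x":0,"y":0,"z":0,"yaw":0,"gripper":-1},{"x":0,"y":0,"z":0,"yaw":0,"gripper":-1},{"x":0,"y":0,"z":0,"yaw":0,"gripper":-1},{"x":0,"y":0,"z":0,"yaw":0,"gripper":-1},{"x":0,"y":0,"z":0,"yaw":0,"gripper":-1},{"x":0,"y":0,"z":0,"yaw":0,"gripper":-1},{"x":0,"y":0,"z":0,"yaw":0,"gripper":-1},{"x":0,"y":0,"z":0,"yaw":0,"gripper":-1}]' 45
python3 -m inch '[{"x":0,"y":0,"z":0,"yaw":0,"gripper":-1},{"x":0,"y":0,"z":0,"yaw":0,"gripper":-1},{"x":0,"y":0,"z":0,"yaw":0,"gripper":-1},{"x":0,"y":0,"z":0,"yaw":0,"gripper":-1}]'
```

```text
time_s: 11.8
ee_pos: [578.4, 203.3, 38.9]
ee_rot: [-180.0, -0.0, -179.9]
force: [-0.1, -0.7, 0.1]
gripper_width: 13.2
time_s: 12.13
ee_pos: [578.4, 203.3, 38.9]
ee_rot: [-180.0, -0.0, -179.9]
force: [-0.0, -0.5, 1.0]
gripper_width: 13.7
```

The grip holds at 13.5–13.7 mm, so it is on the bar. The grip centre is 5.1 mm above the TCP reading, giving TCP z of about 119.9 at home and 122.9 on the balls. Lift test next.

```bash
python3 -m inch '[{"x":0,"y":0,"z":-0.5,"yaw":0,"gripper":-1},{"x":0,"y":0,"z":-1,"yaw":0,"gripper":-1},{"x":0,"y":0,"z":-2,"yaw":0,"gripper":-1},{"x":0,"y":0,"z":-3,"yaw":0,"gripper":-1},{"x":0,"y":0,"z":-3,"yaw":0,"gripper":-1},{"x":0,"y":0,"z":-3,"yaw":0,"gripper":-1},{"x":0,"y":0,"z":-2,"yaw":0,"gripper":-1},{"x":0,"y":0,"z":-0.5,"yaw":0,"gripper":-1},{"x":0,"y":0,"z":0,"yaw":0,"gripper":-1},{"x":0,"y":0,"z":0,"yaw":0,"gripper":-1}]' 45
python3 - <<'E'
from h import *
w=grab('wrist')
s=telemetry.state();e=s['ee_pos'];print(e.round(1),s['force'].round(1),s['gripper_width'])
h=cv2.cvtColor(w['pixels'],cv2.COLOR_RGB2HSV);m=cv2.inRange(h,(0,0,110),(180,60,255));m[190:]=0
c=max(cv2.findContours(m,cv2.RETR_EXTERNAL,cv2.CHAIN_APPROX_NONE)[0],key=cv2.contourArea)[:,0]
hl=cv2.convexHull(c)[:,0];hl=hl[hl[:,1]<185]
for z in(10.5,e[2]+5-33.5):
    P=np.array([ray(w,*p,z)[:2] for p in hl]);q=np.linalg.lstsq(np.c_[2*P,np.ones(len(P))],(P**2).sum(1),rcond=None)[0]
    r=np.sqrt(q[2]+q[:2]@q[:2]);print(z,q[:2].round(1),r.round(1),'resid',np.abs(np.hypot(*(P-q[:2]).T)-r).max().round(1))
E
```

```text
time_s: 12.97
ee_pos: [577.5, 203.3, 187.9]
ee_rot: [-180.0, -0.1, -179.9]
force: [-0.1, 0.4, -3.3]
gripper_width: 13.7
[577.2 203.2 187.1] [-0.7  0.6 -4.4] 13.291844347308944
10.5 [632.2 204. ] 137.9 resid 0.3
158.58388736433022 [579.  204.1] 80.5 resid 0.2
```

The lid is held: about −3.5 N weight, radius 80.5, level. Moving over the container.

```bash
python3 -m inch '[{"x":0.1,"y":-1.4,"z":0,"yaw":0,"gripper":-1},{"x":0.1,"y":-2.5,"z":0,"yaw":0,"gripper":-1},{"x":0.1,"y":-2.5,"z":0,"yaw":0,"gripper":-1},{"x":0.1,"y":-2.5,"z":0,"yaw":0,"gripper":-1},{"x":0.1,"y":-2.5,"z":0,"yaw":0,"gripper":-1},{"x":0.1,"y":-2.5,"z":0,"yaw":0,"gripper":-1},{"x":0.1,"y":-2.5,"z":0,"yaw":0,"gripper":-1},{"x":0.1,"y":-2.5,"z":0,"yaw":0,"gripper":-1},{"x":0.1,"y":-2.5,"z":0,"yaw":0,"gripper":-1},{"x":0.1,"y":-2.5,"z":0,"yaw":0,"gripper":-1},{"x":0.1,"y":-2.5,"z":0,"yaw":0,"gripper":-1},{"x":0,"y":-2.5,"z":0,"yaw":0,"gripper":-1}]' 45
python3 -m inch '[{"x":0,"y":-2.5,"z":0,"yaw":0,"gripper":-1},{"x":0,"y":-2,"z":0,"yaw":0,"gripper":-1},{"x":0,"y":0,"z":0,"yaw":-0.8,"gripper":-1},{"x":0,"y":0,"z":0,"yaw":-0.8,"gripper":-1},{"x":0,"y":0,"z":0,"yaw":-0.8,"gripper":-1},{"x":0,"y":0,"z":0,"yaw":-0.8,"gripper":-1},{"x":0,"y":0,"z":0,"yaw":0,"gripper":-1}]' 45
python3 - <<'E'
from h import *
w=grab('wrist')
s=telemetry.state();e=s['ee_pos'];print(e.round(2),s['ee_rot'].round(1),s['force'].round(1),s['torque'].round(2),s['gripper_width'])
h=cv2.cvtColor(w['pixels'],cv2.COLOR_RGB2HSV);m=cv2.inRange(h,(0,0,110),(180,60,255));m[190:]=0
cv2.imwrite('pics/w7.png',cv2.cvtColor(w['pixels'],cv2.COLOR_RGB2BGR))
for n,p in(('nose1',(592.3,-210,103)),):
    pass
P=[]
for a in(46.8,166.8,286.8): P.append([566.8+84*np.cos(np.radians(a)),-131+84*np.sin(np.radians(a)),103])
print(proj(w,P).round(0).tolist())
E
```

```text
time_s: 14.02
ee_pos: [566.1, -87.3, 187.2]
ee_rot: [180.0, -0.2, -179.9]
force: [1.0, 0.2, -3.4]
gripper_width: 13.9
time_s: 14.6
ee_pos: [566.5, -131.1, 187.1]
ee_rot: [179.9, -0.2, -163.9]
force: [-0.2, -0.7, -3.3]
gripper_width: 13.3
[ 566.72 -130.99  187.42] [ 179.9   -0.2 -164. ] [-0.2  0.3 -3.6] [0.09 0.02 0.02] 13.363155725242521
[[305.0, 273.0], [310.0, 106.0], [158.0, 197.0]]
```

View pics/w7.png

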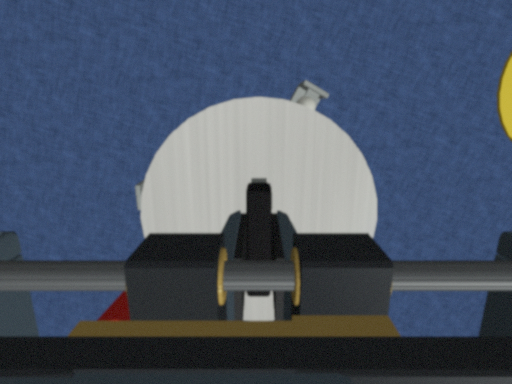

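The held lid covers the container, with two catches just visible at (310,95) and (140,197), consistent with a centred position. Descending to just above the catches.

```bash
python3 -m inch '[{"x":0.05,"y":0,"z":1,"yaw":0,"gripper":-1},{"x":0,"y":0,"z":1.2,"yaw":0,"gripper":-1},{"x":0,"y":0,"z":1,"yaw":0,"gripper":-1},{"x":0,"y":0,"z":0.8,"yaw":0,"gripper":-1},{"x":0,"y":0,"z":0.4,"yaw":0,"gripper":-1},{"x":0,"y":0,"z":0.2,"yaw":0,"gripper":-1},{"x":0,"y":0,"z":0,"yaw":0,"gripper":-1},{"x":0,"y":0,"z":0,"yaw":0,"gripper":-1}]' 45
python3 -m inch '[{"x":0,"y":0,"z":0.1,"yaw":0,"gripper":-1},{"x":0,"y":0,"z":0.1,"yaw":0,"gripper":-1},{"x":0,"y":0,"z":0.1,"yaw":0,"gripper":-1},{"x":0,"y":0,"z":0,"yaw":0,"gripper":-1},{"x":0,"y":0,"z":0,"yaw":0,"gripper":-1}]' 45
python3 -c "
from h import *
s=telemetry.state();print(s['ee_pos'].round(1),s['force'].round(1),s['torque'].round(2))"
python3 -m inch '[{"x":0,"y":0,"z":0.1,"yaw":0,"gripper":-1},{"x":0,"y":0,"z":0.1,"yaw":0,"gripper":-1},{"x":0,"y":0,"z":0.1,"yaw":0,"gripper":-1},{"x":0,"y":0,"z":0,"yaw":0,"gripper":-1},{"x":0,"y":0,"z":0,"yaw":0,"gripper":-1}]' 45
python3 -c "
from h import *
s=telemetry.state();print(s['ee_pos'].round(1),s['force'].round(1),s['torque'].round(2))"
```

```text
time_s: 15.32
ee_pos: [567.7, -130.7, 143.2]
ee_rot: [-180.0, 0.0, -163.9]
force: [0.4, 0.2, -2.5]
gripper_width: 13.3
time_s: 15.73
ee_pos: [567.4, -130.7, 140.0]
ee_rot: [180.0, 0.0, -163.9]
force: [-0.2, -0.5, -2.6]
gripper_width: 13.6
[ 567.4 -130.7  140. ] [-0.2 -0.5 -2.6] [0.02 0.02 0.  ]
time_s: 16.15
ee_pos: [567.6, -130.9, 137.5]
ee_rot: [-180.0, 0.0, -163.9]
force: [-1.0, -0.5, 0.9]
gripper_width: 13.4
[ 567.6 -130.9  137.5] [-1.  -0.5  0.9] [0.08 0.08 0.  ]
```

Contact came near 138, as predicted. Pressing on in small steps.

```bash
python3 -m inch '[{"x":0,"y":0,"z":0.1,"yaw":0,"gripper":-1},{"x":0,"y":0,"z":0.1,"yaw":0,"gripper":-1},{"x":0,"y":0,"z":0.1,"yaw":0,"gripper":-1},{"x":0,"y":0,"z":0,"yaw":0,"gripper":-1},{"x":0,"y":0,"z":0,"yaw":0,"gripper":-1}]' 45
python3 -c "
from h import *
s=telemetry.state();print(s['ee_pos'].round(1),s['force'].round(1),s['torque'].round(2))"
python3 -m inch '[{"x":0,"y":0,"z":0.1,"yaw":0,"gripper":-1},{"x":0,"y":0,"z":0.1,"yaw":0,"gripper":-1},{"x":0,"y":0,"z":0.1,"yaw":0,"gripper":-1},{"x":0,"y":0,"z":0,"yaw":0,"gripper":-1},{"x":0,"y":0,"z":0,"yaw":0,"gripper":-1}]' 45
python3 -c "
from h import *
s=telemetry.state();print(s['ee_pos'].round(1),s['force'].round(1),s['torque'].round(2))"
```

```text
time_s: 16.57
ee_pos: [568.8, -131.0, 135.4]
ee_rot: [-179.9, 0.2, -163.9]
force: [-1.0, -1.0, 6.3]
gripper_width: 13.7
[ 568.8 -131.   135.4] [-1.  -1.   6.3] [ 0.24 -0.18  0.12]
time_s: 16.98
ee_pos: [569.2, -131.3, 132.6]
ee_rot: [-179.8, 0.3, -163.9]
force: [-0.6, -2.4, 6.1]
gripper_width: 13.5
[ 569.2 -131.3  132.6] [-0.6 -2.4  6.1] [ 0.11 -0.43  0.08]
```

```bash
python3 -m inch '[{"x":0,"y":0,"z":0.1,"yaw":0,"gripper":-1},{"x":0,"y":0,"z":0.1,"yaw":0,"gripper":-1},{"x":0,"y":0,"z":0.1,"yaw":0,"gripper":-1},{"x":0,"y":0,"z":0,"yaw":0,"gripper":-1},{"x":0,"y":0,"z":0,"yaw":0,"gripper":-1}]' 45
python3 -c "
from h import *
s=telemetry.state();print(s['ee_pos'].round(1),s['force'].round(1),s['torque'].round(2))"
python3 -m inch '[{"x":0,"y":0,"z":0.1,"yaw":0,"gripper":-1},{"x":0,"y":0,"z":0.1,"yaw":0,"gripper":-1},{"x":0,"y":0,"z":0.1,"yaw":0,"gripper":-1},{"x":0,"y":0,"z":0,"yaw":0,"gripper":-1},{"x":0,"y":0,"z":0,"yaw":0,"gripper":-1}]' 45
python3 -c "
from h import *
s=telemetry.state();print(s['ee_pos'].round(1),s['force'].round(1),s['torque'].round(2))"
```

```text
time_s: 17.4
ee_pos: [569.1, -131.6, 129.5]
ee_rot: [-179.8, 0.2, -163.9]
force: [-0.8, -2.7, 6.0]
gripper_width: 13.6
[ 569.1 -131.6  129.5] [-0.8 -2.7  6. ] [-0.07 -0.28  0.01]
time_s: 17.82
ee_pos: [569.1, -131.5, 128.3]
ee_rot: [-179.8, 0.3, -163.9]
force: [-4.0, -1.1, 14.1]
gripper_width: 14.0
[ 569.1 -131.5  128.3] [-4.  -1.1 14.1] [0.07 0.24 0.09]
```

The press rises to 14 N and pushes the lid toward −x, and the TCP has crept to x=569. So I'm off-centre in +x; shifting about 2.5 mm in −x.

```bash
python3 -m inch '[{"x":0.08,"y":0.04,"z":0,"yaw":0,"gripper":-1},{"x":0.08,"y":0.04,"z":0,"yaw":0,"gripper":-1},{"x":0.08,"y":0.04,"z":0,"yaw":0,"gripper":-1},{"x":0,"y":0,"z":0,"yaw":0,"gripper":-1},{"x":0,"y":0,"z":0,"yaw":0,"gripper":-1}]' 45
python3 -c "
from h import *
s=telemetry.state();print(s['ee_pos'].round(1),s['force'].round(1),s['torque'].round(2))"
python3 -m inch '[{"x":0,"y":0,"z":0.1,"yaw":0,"gripper":-1},{"x":0,"y":0,"z":0,"yaw":0,"gripper":-1},{"x":0,"y":0,"z":0,"yaw":0,"gripper":-1}]' 45
python3 -c "
from h import *
s=telemetry.state();print(s['ee_pos'].round(1),s['force'].round(1),s['torque'].round(2))"
```

```text
time_s: 18.23
ee_pos: [567.7, -131.7, 128.2]
ee_rot: [-179.7, 0.4, -163.9]
force: [-2.5, -4.0, 12.8]
gripper_width: 13.2
[ 567.7 -131.7  128.2] [-2.5 -4.  12.8] [-0.28 -0.31 -0.1 ]
time_s: 18.48
ee_pos: [567.3, -131.5, 127.8]
ee_rot: [-179.7, 0.4, -163.9]
force: [-3.0, -2.3, 16.0]
gripper_width: 13.6
[ 567.3 -131.5  127.8] [-3.  -2.3 16. ] [-0.15  0.05 -0.07]
```

```bash
python3 - <<'E'
from h import *
w=grab('wrist');sc=grab('scene')
s=cv2.cvtColor(sc['pixels'],cv2.COLOR_RGB2BGR)[140:230,140:240]
a=cv2.cvtColor(w['pixels'],cv2.COLOR_RGB2BGR)[60:260,100:420]
f=lambda c:(255*(c/255.)**0.7).astype(np.uint8)
cv2.imwrite('pics/cmp8.png',np.hstack([cv2.resize(s,(480,432),interpolation=cv2.INTER_CUBIC),np.vstack([cv2.resize(a,(320,200)),np.zeros((232,320,3),np.uint8)])]))
h=cv2.cvtColor(w['pixels'],cv2.COLOR_RGB2HSV);m=cv2.inRange(h,(0,0,110),(180,60,255));m[190:]=0
c=max(cv2.findContours(m,cv2.RETR_EXTERNAL,cv2.CHAIN_APPROX_NONE)[0],key=cv2.contourArea)[:,0]
hl=cv2.convexHull(c)[:,0];hl=hl[hl[:,1]<180];e=telemetry.state()['ee_pos']
P=np.array([ray(w,*p,e[2]+5.1-33.5)[:2] for p in hl]);
for _ in range(4):
    q=np.linalg.lstsq(np.c_[2*P,np.ones(len(P))],(P**2).sum(1),rcond=None)[0];r=np.sqrt(q[2]+q[:2]@q[:2]);res=np.abs(np.hypot(*(P-q[:2]).T)-r);P=P[res<max(.5,2*np.median(res))]
print(e.round(1),q[:2].round(1),r.round(1),res.max().round(1),len(P))
E
```

```text
[ 567.3 -131.4  127.8] [580.6 -96.5] 109.9 0.6 6
```

View pics/cmp8.png

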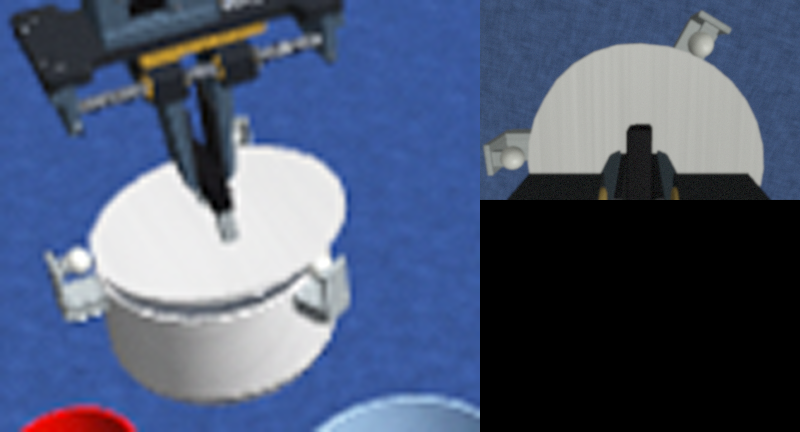

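The scene view shows the lid under the left catch nose (75,262 in the crop) and the back one. It still rides on top of the right-front nose, the catch at 47° (325,265), so it is slightly tilted. I'll shift the lid away from that catch and press.

```bash
python3 -m inch '[{"x":0.1,"y":-0.06,"z":0,"yaw":0,"gripper":-1},{"x":0.1,"y":-0.06,"z":0,"yaw":0,"gripper":-1},{"x":0.06,"y":-0.05,"z":0,"yaw":0,"gripper":-1},{"x":0,"y":0,"z":0,"yaw":0,"gripper":-1},{"x":0,"y":0,"z":0,"yaw":0,"gripper":-1}]' 45
python3 -c "
from h import *
s=telemetry.state();print(s['ee_pos'].round(1),s['force'].round(1),s['torque'].round(2))"
python3 -m inch '[{"x":0,"y":0,"z":0.1,"yaw":0,"gripper":-1},{"x":0,"y":0,"z":0.05,"yaw":0,"gripper":-1},{"x":0,"y":0,"z":0,"yaw":0,"gripper":-1},{"x":0,"y":0,"z":0,"yaw":0,"gripper":-1}]' 45
python3 -c "
from h import *
s=telemetry.state();print(s['ee_pos'].round(1),s['force'].round(1),s['torque'].round(2))"
```

```text
time_s: 19.0
ee_pos: [565.5, -133.3, 127.5]
ee_rot: [-179.8, 0.4, -163.9]
force: [-1.4, -1.0, 13.2]
gripper_width: 13.4
[ 565.5 -133.3  127.5] [-1.4 -1.  13.2] [ 0.05 -0.15  0.04]
time_s: 19.33
ee_pos: [565.0, -133.1, 127.0]
ee_rot: [-179.8, 0.4, -163.9]
force: [-5.7, 0.4, 19.2]
gripper_width: 13.5
[ 565.  -133.1  127. ] [-5.7  0.4 19.2] [0.22 0.35 0.04]
```

Pressing at the centre can't level it. I'll let go and press gently with closed fingertips on the disc, near the 47° catch.

```bash
python3 -m inch '[{"x":-0.1,"y":0.06,"z":-0.15,"yaw":0,"gripper":-1},{"x":-0.1,"y":0.05,"z":-0.1,"yaw":0,"gripper":-1},{"x":0,"y":0,"z":0,"yaw":0,"gripper":-0.2},{"x":0,"y":0,"z":0,"yaw":0,"gripper":-0.2},{"x":0,"y":0,"z":0,"yaw":0,"gripper":-0.2},{"x":0,"y":0,"z":0,"yaw":0,"gripper":-0.2},{"x":0,"y":0,"z":0,"yaw":0,"gripper":-0.2},{"x":0,"y":0,"z":0,"yaw":0,"gripper":-0.2},{"x":0,"y":0,"z":0,"yaw":0,"gripper":-0.2}]' 45
python3 -m inch '[{"x":0,"y":0,"z":-1,"yaw":0,"gripper":-0.2},{"x":0,"y":0,"z":-2,"yaw":0,"gripper":-0.2},{"x":0,"y":0,"z":-2,"yaw":0,"gripper":-0.2},{"x":0,"y":0,"z":0,"yaw":0,"gripper":-1},{"x":0,"y":0,"z":0,"yaw":0,"gripper":-1},{"x":0,"y":0,"z":0,"yaw":0,"gripper":-1},{"x":0,"y":0,"z":0,"yaw":0,"gripper":-1},{"x":0,"y":0,"z":0,"yaw":0,"gripper":-1},{"x":0,"y":0,"z":0,"yaw":0,"gripper":-1},{"x":0,"y":0,"z":0,"yaw":0,"gripper":-1},{"x":0,"y":0,"z":0,"yaw":0,"gripper":-1}]' 45
python3 -c "
from h import *
s=telemetry.state();print(s['ee_pos'].round(1),s['ee_rot'].round(1),s['force'].round(1),s['gripper_width'])
d=load('wrist');d=grab('wrist','w9.png')"
```

```text
time_s: 20.08
ee_pos: [564.3, -130.9, 124.7]
ee_rot: [180.0, -0.0, -163.9]
force: [0.0, 0.3, 0.3]
gripper_width: 36.3
time_s: 21.0
ee_pos: [564.2, -130.9, 174.6]
ee_rot: [180.0, -0.0, -163.9]
force: [0.2, 0.3, -0.1]
gripper_width: 0.0
[ 564.2 -130.9  174.6] [ 180.    -0.  -163.9] [ 0.2  0.3 -0.1] 0.04469164952979407
```

```bash
python3 -m inch '[{"x":-2.6,"y":1.45,"z":0,"yaw":0,"gripper":-1},{"x":-2.6,"y":1.45,"z":0,"yaw":0,"gripper":-1},{"x":0,"y":0,"z":2,"yaw":0,"gripper":-1},{"x":0,"y":0,"z":1.5,"yaw":0,"gripper":-1},{"x":0,"y":0,"z":0.8,"yaw":0,"gripper":-1},{"x":0,"y":0,"z":0.3,"yaw":0,"gripper":-1},{"x":0,"y":0,"z":0,"yaw":0,"gripper":-1}]' 45
python3 -m inch '[{"x":0,"y":0,"z":0.2,"yaw":0,"gripper":-1},{"x":0,"y":0,"z":0.2,"yaw":0,"gripper":-1},{"x":0,"y":0,"z":0,"yaw":0,"gripper":-1},{"x":0,"y":0,"z":0,"yaw":0,"gripper":-1}]' 45
python3 -m inch '[{"x":0,"y":0,"z":0.2,"yaw":0,"gripper":-1},{"x":0,"y":0,"z":0.2,"yaw":0,"gripper":-1},{"x":0,"y":0,"z":0,"yaw":0,"gripper":-1},{"x":0,"y":0,"z":0,"yaw":0,"gripper":-1}]' 45
```

```text
time_s: 21.63
ee_pos: [605.8, -88.8, 128.3]
ee_rot: [180.0, -0.1, -163.9]
force: [0.9, -0.0, 0.4]
gripper_width: 0.4
time_s: 21.97
ee_pos: [606.4, -88.8, 125.5]
ee_rot: [-180.0, 0.0, -163.9]
force: [0.0, -0.2, 0.5]
gripper_width: 0.4
time_s: 22.3
ee_pos: [606.2, -88.7, 120.8]
ee_rot: [180.0, -0.0, -163.9]
force: [-0.5, -0.7, -0.4]
gripper_width: 0.4
```

```bash
python3 -m inch '[{"x":0,"y":0,"z":0.15,"yaw":0,"gripper":-1},{"x":0,"y":0,"z":0.15,"yaw":0,"gripper":-1},{"x":0,"y":0,"z":0,"yaw":0,"gripper":-1},{"x":0,"y":0,"z":0,"yaw":0,"gripper":-1}]' 45
python3 -m inch '[{"x":0,"y":0,"z":0.15,"yaw":0,"gripper":-1},{"x":0,"y":0,"z":0.15,"yaw":0,"gripper":-1},{"x":0,"y":0,"z":0,"yaw":0,"gripper":-1},{"x":0,"y":0,"z":0,"yaw":0,"gripper":-1}]' 45
```

```text
time_s: 22.63
ee_pos: [606.2, -88.7, 117.8]
ee_rot: [180.0, -0.0, -163.9]
force: [0.5, -0.4, 0.4]
gripper_width: 0.9
time_s: 22.97
ee_pos: [606.2, -88.7, 114.8]
ee_rot: [180.0, -0.0, -163.9]
force: [-0.0, 0.4, -0.2]
gripper_width: 0.6
```

```bash
python3 -m inch '[{"x":0,"y":0,"z":0.1,"yaw":0,"gripper":-1},{"x":0,"y":0,"z":0.1,"yaw":0,"gripper":-1},{"x":0,"y":0,"z":0,"yaw":0,"gripper":-1},{"x":0,"y":0,"z":0,"yaw":0,"gripper":-1}]' 45
```

```text
time_s: 23.3
ee_pos: [606.2, -88.7, 112.8]
ee_rot: [180.0, -0.0, -163.9]
force: [-0.0, 0.1, -0.1]
gripper_width: 0.3
```

```bash
python3 -m inch '[{"x":0,"y":0,"z":0.15,"yaw":0,"gripper":-1},{"x":0,"y":0,"z":0.15,"yaw":0,"gripper":-1},{"x":0,"y":0,"z":0,"yaw":0,"gripper":-1},{"x":0,"y":0,"z":0,"yaw":0,"gripper":-1}]' 45
```

```text
time_s: 23.63
ee_pos: [606.2, -88.7, 109.8]
ee_rot: [180.0, -0.0, -163.9]
force: [-0.2, -0.1, 0.4]
gripper_width: 0.4
```

```bash
python3 -m inch '[{"x":0,"y":0,"z":0.15,"yaw":0,"gripper":-1},{"x":0,"y":0,"z":0.1,"yaw":0,"gripper":-1},{"x":0,"y":0,"z":0,"yaw":0,"gripper":-1},{"x":0,"y":0,"z":0,"yaw":0,"gripper":-1}]' 45
```

```text
time_s: 23.97
ee_pos: [606.2, -88.7, 107.3]
ee_rot: [180.0, -0.0, -163.9]
force: [-0.5, 0.3, 0.0]
gripper_width: 0.5
```

No contact yet, so either the tip reaches less than stated or the lid sits lower here. Checking the lid's tilt and height from the saved hover picture, numerically.

```bash
python3 - <<'E'
from h import *
w=load('wrist')
h=cv2.cvtColor(w['pixels'],cv2.COLOR_RGB2HSV);m=cv2.inRange(h,(0,0,120),(180,60,255));m[215:]=0
m=cv2.morphologyEx(m,cv2.MORPH_OPEN,np.ones((15,15),np.uint8))
c=max(cv2.findContours(m,cv2.RETR_EXTERNAL,cv2.CHAIN_APPROX_NONE)[0],key=cv2.contourArea)[:,0]
hl=c[(c[:,1]<205)]
hl=cv2.convexHull(hl)[:,0];hl=hl[hl[:,1]<200]
for z in(89,91.5,94.5,98,102):
    P=np.array([ray(w,*p,z)[:2] for p in hl])
    for _ in range(3):
        q=np.linalg.lstsq(np.c_[2*P,np.ones(len(P))],(P**2).sum(1),rcond=None)[0];r=np.sqrt(q[2]+q[:2]@q[:2]);res=np.abs(np.hypot(*(P-q[:2]).T)-r);P=P[res<max(.6,2.5*np.median(res))]
    print(z,q[:2].round(1),r.round(1),'res',res.max().round(2),len(P))
# scene: disc near the 47deg catch
d=grab('scene','s10.png');
c=cv2.cvtColor(d['pixels'],cv2.COLOR_RGB2BGR)[140:230,140:240]
w=cv2.cvtColor(grab('wrist')['pixels'],cv2.COLOR_RGB2BGR)[60:384,60:400]
cv2.imwrite('pics/cmp10.png',np.hstack([cv2.resize(c,(460,414),interpolation=cv2.INTER_CUBIC),cv2.copyMakeBorder(w,0,90,0,0,cv2.BORDER_CONSTANT)]))
E
```

```text
89 [ 573.3 -126.7] 82.8 res 0.35 11
91.5 [ 572.5 -126.9] 82.0 res 0.35 11
94.5 [ 571.6 -127.2] 81.0 res 0.34 11
98 [ 570.5 -127.5] 79.9 res 0.34 11
102 [ 569.3 -127.8] 78.7 res 0.33 11
```

View pics/cmp10.png

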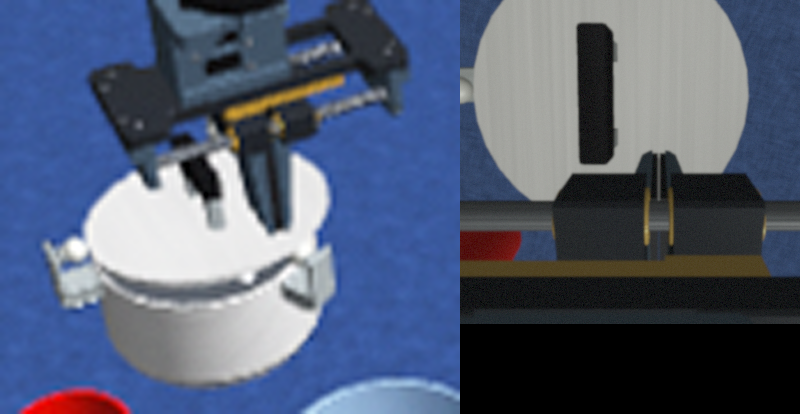

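The last view shows the lid's edge still on top of the 47° nose at (310,250) in the left crop, and displaced about 4–5 mm toward that catch. Pressing straight down would therefore sit at dead centre over the nose. I'll regrip the bar nearer its +x end, pull the lid away from that catch, then press.

```bash
python3 -m inch '[{"x":0,"y":0,"z":-1.5,"yaw":0,"gripper":-1},{"x":0,"y":0,"z":-2,"yaw":0,"gripper":-1},{"x":0,"y":0,"z":-2,"yaw":0,"gripper":-0.2},{"x":1.6,"y":-1.4,"z":0,"yaw":0,"gripper":-0.2},{"x":1.6,"y":-1.4,"z":0,"yaw":0,"gripper":-0.2},{"x":0,"y":0,"z":0,"yaw":0,"gripper":-0.2},{"x":0,"y":0,"z":0,"yaw":0,"gripper":-0.2},{"x":0,"y":0,"z":0,"yaw":0,"gripper":-0.2},{"x":0,"y":0,"z":0,"yaw":0,"gripper":-0.2},{"x":0,"y":0,"z":0,"yaw":0,"gripper":-0.2}]' 45
python3 -m inch '[{"x":0,"y":0,"z":1.5,"yaw":0,"gripper":-0.2},{"x":0,"y":0,"z":1.5,"yaw":0,"gripper":-0.2},{"x":0,"y":0,"z":1,"yaw":0,"gripper":-0.2},{"x":0,"y":0,"z":0,"yaw":0,"gripper":-0.2},{"x":0,"y":0,"z":0,"yaw":0,"gripper":-1},{"x":0,"y":0,"z":0,"yaw":0,"gripper":-1},{"x":0,"y":0,"z":0,"yaw":0,"gripper":-1},{"x":0,"y":0,"z":0,"yaw":0,"gripper":-1},{"x":0,"y":0,"z":0,"yaw":0,"gripper":-1},{"x":0,"y":0,"z":0,"yaw":0,"gripper":-1},{"x":0,"y":0,"z":0,"yaw":0,"gripper":-1},{"x":0,"y":0,"z":0,"yaw":0,"gripper":-1}]' 45
python3 -m inch '[{"x":0.1,"y":-0.1,"z":0,"yaw":0,"gripper":-1},{"x":0.15,"y":-0.1,"z":0,"yaw":0,"gripper":-1},{"x":0.15,"y":-0.1,"z":0,"yaw":0,"gripper":-1},{"x":0.15,"y":-0.1,"z":0,"yaw":0,"gripper":-1},{"x":0,"y":0,"z":0,"yaw":0,"gripper":-1},{"x":0,"y":0,"z":0,"yaw":0,"gripper":-1}]' 45
```

```text
time_s: 24.9
ee_pos: [583.6, -123.8, 162.2]
ee_rot: [180.0, 0.0, -163.9]
force: [-0.3, -0.1, 0.3]
gripper_width: 36.6
time_s: 25.9
ee_pos: [583.7, -124.7, 123.2]
ee_rot: [-180.0, 0.1, -163.9]
force: [-0.3, -1.8, 4.7]
gripper_width: 13.7
time_s: 26.4
ee_pos: [577.9, -129.6, 121.7]
ee_rot: [179.9, -0.2, -163.9]
force: [-2.2, 1.2, 1.3]
gripper_width: 13.4
```

```bash
python3 -m inch '[{"x":0,"y":0,"z":0.1,"yaw":0,"gripper":-1},{"x":0,"y":0,"z":0.1,"yaw":0,"gripper":-1},{"x":0,"y":0,"z":0,"yaw":0,"gripper":-1},{"x":0,"y":0,"z":0,"yaw":0,"gripper":-1}]' 45
python3 -m inch '[{"x":0,"y":0,"z":0.1,"yaw":0,"gripper":-1},{"x":0,"y":0,"z":0.05,"yaw":0,"gripper":-1},{"x":0,"y":0,"z":0,"yaw":0,"gripper":-1},{"x":0,"y":0,"z":0,"yaw":0,"gripper":-1}]' 45
python3 - <<'E'
from h import *
w=grab('wrist','w11.png');s=telemetry.state();print(s['ee_pos'].round(1),s['torque'].round(2))
h=cv2.cvtColor(w['pixels'],cv2.COLOR_RGB2HSV);m=cv2.inRange(h,(0,0,120),(180,60,255));m[200:]=0
m=cv2.morphologyEx(m,cv2.MORPH_OPEN,np.ones((15,15),np.uint8))
c=max(cv2.findContours(m,cv2.RETR_EXTERNAL,cv2.CHAIN_APPROX_NONE)[0],key=cv2.contourArea)[:,0]
hl=cv2.convexHull(c)[:,0];hl=hl[hl[:,1]<185]
for z in(91.5,94.5,98):
    P=np.array([ray(w,*p,z)[:2] for p in hl])
    for _ in range(3):
        q=np.linalg.lstsq(np.c_[2*P,np.ones(len(P))],(P**2).sum(1),rcond=None)[0];r=np.sqrt(q[2]+q[:2]@q[:2]);res=np.abs(np.hypot(*(P-q[:2]).T)-r);P=P[res<max(.6,2.5*np.median(res))]
    print(z,q[:2].round(1),r.round(1),'res',res.max().round(2),len(P))
E
```

```text
time_s: 26.73
ee_pos: [578.4, -129.5, 121.2]
ee_rot: [180.0, -0.1, -163.9]
force: [-2.4, 2.1, 8.9]
gripper_width: 13.3
time_s: 27.07
ee_pos: [578.7, -129.5, 120.8]
ee_rot: [180.0, -0.0, -163.9]
force: [-2.9, 3.3, 13.1]
gripper_width: 13.9
[ 578.7 -129.5  120.8] [ 0.69  1.25 -0.05]
91.5 [ 566.1 -130.8] 81.6 res 0.24 18
94.5 [ 565.2 -131.1] 80.5 res 0.24 18
98 [ 564.3 -131.4] 79.1 res 0.24 18
```

The lid is now centred within about 2 mm, with its disc at about 95 mm and the contact stiff. That may mean it is seated on the balls. I'll release, back off and measure numerically (my picture views are used up).

```bash
python3 -m inch '[{"x":-0.1,"y":0,"z":-0.15,"yaw":0,"gripper":-1},{"x":-0.1,"y":0,"z":-0.1,"yaw":0,"gripper":-1},{"x":0,"y":0,"z":0,"yaw":0,"gripper":-0.2},{"x":0,"y":0,"z":0,"yaw":0,"gripper":-0.2},{"x":0,"y":0,"z":0,"yaw":0,"gripper":-0.2},{"x":0,"y":0,"z":0,"yaw":0,"gripper":-0.2},{"x":0,"y":0,"z":0,"yaw":0,"gripper":-0.2},{"x":0,"y":0,"z":-1.5,"yaw":0,"gripper":-0.2},{"x":0,"y":0,"z":-2.5,"yaw":0,"gripper":-0.2},{"x":0.7,"y":0.1,"z":-1.2,"yaw":0,"gripper":-0.2},{"x":0.7,"y":0.1,"z":0,"yaw":0,"gripper":-0.2},{"x":0,"y":0,"z":0,"yaw":0,"gripper":-0.2}]' 45
cat > chk.py <<'E'
from h import *
old=load('wrist') if 0 else None
w=grab('wrist');sc=grab('scene');s=telemetry.state();print(s['ee_pos'].round(1),s['ee_rot'].round(1),s['force'].round(1))
h=cv2.cvtColor(w['pixels'],cv2.COLOR_RGB2HSV);m=cv2.inRange(h,(0,0,120),(180,60,255));m[215:]=0
m=cv2.morphologyEx(m,cv2.MORPH_OPEN,np.ones((15,15),np.uint8))
c=max(cv2.findContours(m,cv2.RETR_EXTERNAL,cv2.CHAIN_APPROX_NONE)[0],key=cv2.contourArea)[:,0]
hl=cv2.convexHull(c)[:,0];hl=hl[hl[:,1]<200]
for z in(91.5,94.5,98):
    P=np.array([ray(w,*p,z)[:2] for p in hl])
    for _ in range(3):
        q=np.linalg.lstsq(np.c_[2*P,np.ones(len(P))],(P**2).sum(1),rcond=None)[0];r=np.sqrt(q[2]+q[:2]@q[:2]);res=np.abs(np.hypot(*(P-q[:2]).T)-r);P=P[res<max(.6,2.5*np.median(res))]
    print(z,q[:2].round(1),r.round(1),'res',res.max().round(2),len(P))
# scene silhouette: lid rim heights per direction (saturation boundary of lid against blue on the sides)
g=cv2.cvtColor(sc['pixels'],cv2.COLOR_RGB2GRAY)
for a in(46.8,286.8):
    for n,R,z in(('nose',84,98.5),):
        p=proj(sc,[[567+R*np.cos(np.radians(a)),-131+R*np.sin(np.radians(a)),z+6]])[0].round().astype(int);print(a,p);print(g[p[1]-6:p[1]+10,p[0]-6:p[0]+7])
E
python3 chk.py
```

```text
time_s: 28.12
ee_pos: [565.6, -131.4, 173.7]
ee_rot: [-180.0, -0.0, -163.9]
force: [-0.4, 0.1, -0.2]
gripper_width: 36.6
[ 565.9 -131.1  172.4] [ 1.799e+02 -1.000e-01 -1.639e+02] [ 0.5 -0.3 -0.6]
91.5 [ 564.3 -130. ] 81.4 res 0.32 13
94.5 [ 563.5 -130.2] 80.5 res 0.32 13
98 [ 562.6 -130.5] 79.4 res 0.31 13
46.8 [206 192]
[[234 233 233 232 233 234 236 238 229 154  79  85  89]
 [235 235 234 233 233 233 235 237 206  97  83  85  87]
 [236 235 234 234 233 233 235 228 163  80  85  86  87]
 [236 235 235 235 234 233 233 214 151  83  89  90  91]
 [235 236 235 235 236 232 212 209 185  84  91  88  87]
 [235 236 236 236 230 190 179 233 191  82  86  87  85]
 [234 235 234 230 222 199 227 244 198  78  89  91  84]
 [235 232 209 196 230 252 255 244 196  91 132 149  82]
 [228 200 138 159 227 250 254 242 195 162 192 184  87]
 [167 129 102 141 197 236 235 211 205 207 200 162 102]
 [ 93  94  94 105 146 171 168 203 205 192 177 164 116]
 [ 97  94 144 191 164 144 141 178 186 173 179 167 121]
 [ 94 151 234 247 222 188 156 112 176 174 179 170 129]
 [161 235 244 222 220 206 176 113 181 175 180 173 142]
 [229 2
[... 300 characters left out ...]
84  82  91 190 245 238 236 235 235 237]
 [ 88  92  88  82  76  80 180 245 239 235 235 235 236]
 [ 89  91  85  92 128 144 176 239 239 237 235 236 236]
 [ 69  82  92 151 223 242 234 236 239 238 235 234 235]
 [110 116 140 195 247 255 255 242 233 240 237 235 235]
 [175 150 182 182 232 252 255 234 193 239 240 236 235]
 [183 159 186 162 191 230 236 194 132 217 239 239 237]
 [163 189 149 131 132 165 167 131 117 171 208 232 241]
 [119 175 113  93  88 108 116 150 164 178 186 158 220]
 [106 155 133 119 154 173 184 206 193 196 211 102 108]
 [ 86 135 178 186 207 206 205 206 206 190 168 178 124]
 [ 77 125 198 211 208 207 205 205 206 194 184 209 189]
 [ 77 103 178 201 207 204 204 207 209 194 167 158 193]]
```

The 47° nose is visible now, so the lid is under it. The lid has moved 4 mm toward −x instead and likely rides on the 167° catch. I'll do the same from the other end of the bar, with a smaller pull.

```bash
python3 -m inch '[{"x":1.27,"y":0.14,"z":0,"yaw":0,"gripper":-0.2},{"x":0,"y":0,"z":2,"yaw":0,"gripper":-0.2},{"x":0,"y":0,"z":2,"yaw":0,"gripper":-0.2},{"x":0,"y":0,"z":1,"yaw":0,"gripper":-0.2},{"x":0,"y":0,"z":0,"yaw":0,"gripper":-1},{"x":0,"y":0,"z":0,"yaw":0,"gripper":-1},{"x":0,"y":0,"z":0,"yaw":0,"gripper":-1},{"x":0,"y":0,"z":0,"yaw":0,"gripper":-1},{"x":0,"y":0,"z":0,"yaw":0,"gripper":-1},{"x":0,"y":0,"z":0,"yaw":0,"gripper":-1},{"x":0,"y":0,"z":0,"yaw":0,"gripper":-1},{"x":0,"y":0,"z":0,"yaw":0,"gripper":-1}]' 45
python3 -m inch '[{"x":-0.14,"y":-0.08,"z":0,"yaw":0,"gripper":-1},{"x":-0.14,"y":-0.08,"z":0,"yaw":0,"gripper":-1},{"x":-0.14,"y":-0.08,"z":0,"yaw":0,"gripper":-1},{"x":0,"y":0,"z":0,"yaw":0,"gripper":-1},{"x":0,"y":0,"z":0,"yaw":0,"gripper":-1}]' 45
python3 -m inch '[{"x":0,"y":0,"z":0.1,"yaw":0,"gripper":-1},{"x":0,"y":0,"z":0.05,"yaw":0,"gripper":-1},{"x":0,"y":0,"z":0,"yaw":0,"gripper":-1}]' 45
cat > nose.py <<'E'
from h import *
def run():
    w=grab('wrist');s=telemetry.state();print(s['ee_pos'].round(1),s['force'].round(1),s['torque'].round(2))
    h=cv2.cvtColor(w['pixels'],cv2.COLOR_RGB2HSV);m=cv2.inRange(h,(0,0,120),(180,60,255));m[200:]=0
    m=cv2.morphologyEx(m,cv2.MORPH_OPEN,np.ones((15,15),np.uint8))
    c=max(cv2.findContours(m,cv2.RETR_EXTERNAL,cv2.CHAIN_APPROX_NONE)[0],key=cv2.contourArea)[:,0]
    hl=cv2.convexHull(c)[:,0];hl=hl[hl[:,1]<185]
    for z in(91.5,94.5):
        P=np.array([ray(w,*p,z)[:2] for p in hl])
        for _ in range(3):
            q=np.linalg.lstsq(np.c_[2*P,np.ones(len(P))],(P**2).sum(1),rcond=None)[0];r=np.sqrt(q[2]+q[:2]@q[:2]);res=np.abs(np.hypot(*(P-q[:2]).T)-r);P=P[res<max(.6,2.5*np.median(res))]
        print(z,q[:2].round(1),r.round(1),len(P))
    g=cv2.cvtColor(w['pixels'],cv2.COLOR_RGB2GRAY)
    for a in(166.8,286.8):
        p=proj(w,[[567.3+87*np.cos(np.radians(a)),-131+87*np.sin(np.radians(a)),104]])[0].round().astype(int);k=g[p[1]-9:p[1]+10,p[0]-9:p[0]+10]
        print(a,p,'n bright>235:',(k>235).sum(),'max',k.max());print(k[::2,::2])
run()
E
python3 nose.py
```

```text
time_s: 29.22
ee_pos: [554.9, -133.6, 124.1]
ee_rot: [-179.9, 0.1, -163.9]
force: [-0.5, -0.8, 3.1]
gripper_width: 13.2
time_s: 29.63
ee_pos: [557.0, -134.3, 123.8]
ee_rot: [179.9, -0.3, -163.9]
force: [-6.1, -0.3, 6.8]
gripper_width: 13.6
time_s: 29.88
ee_pos: [557.2, -134.3, 123.6]
ee_rot: [179.9, -0.2, -163.9]
force: [-7.2, 0.7, 13.1]
gripper_width: 13.3
[ 557.2 -134.3  123.6] [-6.9  1.2 13.4] [-0.01  1.76 -0.08]
91.5 [ 564.8 -130.2] 81.0 18
94.5 [ 563.7 -130.5] 79.8 18
166.8 [329 119] n bright>235: 0 max 209
[[130 138 143 146 148 148 149 147 143 106]
 [132 137 141 144 147 151 150 149 134  90]
 [140 149 156 161 159 155 149 148 114  87]
 [153 160 168 173 173 167 154 131  91  86]
 [165 173 178 180 181 179 162 105  84  82]
 [173 179 182 187 189 188 167 100  79  78]
 [174 183 189 194 195 190 170 100  78  80]
 [174 189 202 204 200 194 171  93  74  82]
 [177 190 205 209 201 191 153  81  77  78]
 [176 187 200 205 197 179 122  79  80  80]]
286.8 [126 239] n bright>235: 0 max 214
[[135 125 122 131 136 144 151 155 157 154]
 [142 131 129 142 150 159 167 170 170 168]
 [144 126 136 149 163 172 182 181 180 180]
 [141 127 140 158 169 182 186 191 193 191]
 [145 129 146 162 174 184 190 201 209 203]
 [145 135 147 164 177 186 194 204 210 203]
 [142 141 137 160 176 184 190 195 198 194]
 [123 111 102 132 163 177 184 187 185 174]
 [104  90  83  87 112 135 146 145 139 115]
 [ 83  79  84  81  85  83  86  87  83  69]]
```

```bash
python3 - <<'E'
from h import *
C=np.array([567.2,-131.0])
def noses(w):
    g=cv2.GaussianBlur(cv2.cvtColor(w['pixels'],cv2.COLOR_RGB2GRAY),(3,3),0)
    for a in(166.8,286.8):
        u=np.array([np.cos(np.radians(a)),np.sin(np.radians(a))])
        # radial profile through nose line at z=104
        row=[]
        for r in range(66,108,2):
            p=proj(w,[[*(C+u*r),100]])[0].round().astype(int);row.append(int(g[p[1],p[0]]) if 0<=p[1]<384 and 0<=p[0]<512 else -1)
        print(a,dict(zip(range(66,108,2),row)))
def npz(f): return dict(np.load(f))
noses(load('wrist'))
w=load('wrist');i=cv2.imread('pics/w11.png');print('lid grey',cv2.cvtColor(i,cv2.COLOR_BGR2GRAY)[130,230])
for a in(166.8,286.8):
    u=np.array([np.cos(np.radians(a)),np.sin(np.radians(a))]);p=proj(w,[[*(C+u*84),100]])[0].round().astype(int)
    g=cv2.cvtColor(w['pixels'],cv2.COLOR_RGB2GRAY);print(a,p);print(g[p[1]-22:p[1]+23:3,p[0]-22:p[0]+23:3])
E
```

```text
166.8 {66: 187, 68: 186, 70: 185, 72: 184, 74: 184, 76: 167, 78: 165, 80: 184, 82: 198, 84: 197, 86: 187, 88: 176, 90: 156, 92: 149, 94: 150, 96: 132, 98: 148, 100: 105, 102: 78, 104: 76, 106: 79}
286.8 {66: 26, 68: 24, 70: 25, 72: 28, 74: 98, 76: 155, 78: 162, 80: 182, 82: 191, 84: 192, 86: 188, 88: 180, 90: 164, 92: 142, 94: 134, 96: 146, 98: 147, 100: 138, 102: 148, 104: 106, 106: 76}
lid grey 179
166.8 [325 123]
[[ 81  92 151 153 154 129  84 128 136 131 145 147 141 111  84]
 [ 70 133 154 155 156 155 113 149 151 146 126 136 147 147 134]
 [ 98 151 155 155 155 132 135 150 147 150 151 144 120 142 145]
 [137 153 152 152 132 122 136 143 148 148 147 143  84  85 123]
 [152 152 149 121 122 131 138 148 153 151 153 129  87  83  91]
 [177 165 122 114 126 141 157 168 173 167 145  91  90  89  87]
 [187 177 104 118 134 156 175 180 185 183 135  81  80  83  88]
 [186 170 101 116 139 161 180 189 194 190 136  78  84  77  84]
 [186 174  96 117 145 165 182 205 203 193 126  75  80  82  84]
 [187 185 124 114 144 163 180 200 201 179  86  80  77  82  80]
 [184 186 176 114 136 160 174 185 184 178 113  80 
[... 527 characters left out ...]
5 185]
 [109 102 104 101 105 119 123 119 117 108 132 179 185 183 185]
 [118 108 113 110 121 135 140 147 147 142 126 175 184 184 184]
 [138 147 144 131 133 150 164 170 169 165 153 165 184 166 156]
 [135 149 147 124 147 165 183 185 185 182 168 157 163  53  33]
 [133 149 148 129 156 174 187 201 207 195 175 114  61  31  28]
 [136 149 146 142 155 177 188 201 203 189 152  45  25  19  21]
 [136 125 122 111 111 163 180 187 181 149  64  29  31  28  22]
 [144 112 102  86  83  91 106 112  94  54  30  20  20  23  28]
 [149 106  81  74  72  81  83  78  60  30  22  24  26  30  25]
 [108  81  80  78  78  80  82  65  30  25  28  26  30  22  20]
 [ 82  80  74  74  74  77  70  24  27  24  21  26  22  28  19]]
```

Both wrist-visible noses (167° and 287°) show as complete balls above the disc, and the scene showed the 47° nose clear too. So all three catches are over the lid; my −x offset came from noses polluting the circle fit. I'll release, slide to the bar's centre (lid axis by the springs ≈ container axis), regrip and turn.

```bash
python3 -m inch '[{"x":0.2,"y":0,"z":-0.1,"yaw":0,"gripper":-1},{"x":0,"y":0,"z":0,"yaw":0,"gripper":-0.2},{"x":0,"y":0,"z":0,"yaw":0,"gripper":-0.2},{"x":0,"y":0,"z":0,"yaw":0,"gripper":-0.2},{"x":0,"y":0,"z":0,"yaw":0,"gripper":-0.2},{"x":0,"y":0,"z":0,"yaw":0,"gripper":-0.2},{"x":0,"y":0,"z":0,"yaw":0,"gripper":-0.2},{"x":-0.6,"y":0.03,"z":0,"yaw":0,"gripper":-0.2},{"x":-0.6,"y":0.04,"z":0,"yaw":0,"gripper":-0.2},{"x":0,"y":0,"z":0,"yaw":0,"gripper":-0.2},{"x":0,"y":0,"z":0,"yaw":0,"gripper":-0.2}]' 45
python3 -m inch '[{"x":0,"y":0,"z":0,"yaw":0,"gripper":-1},{"x":0,"y":0,"z":0,"yaw":0,"gripper":-1},{"x":0,"y":0,"z":0,"yaw":0,"gripper":-1},{"x":0,"y":0,"z":0,"yaw":0,"gripper":-1},{"x":0,"y":0,"z":0,"yaw":0,"gripper":-1},{"x":0,"y":0,"z":0,"yaw":0,"gripper":-1},{"x":0,"y":0,"z":0,"yaw":0,"gripper":-1}]' 45
python3 -m inch '[{"x":0,"y":0,"z":0.05,"yaw":-0.3,"gripper":-1},{"x":0,"y":0,"z":0,"yaw":-0.3,"gripper":-1},{"x":0,"y":0,"z":0,"yaw":0,"gripper":-1},{"x":0,"y":0,"z":0,"yaw":0,"gripper":-1}]' 45
python3 -c "
from h import *
s=telemetry.state();print(s['ee_pos'].round(1),s['force'].round(1),s['torque'].round(2))"
```

```text
time_s: 30.85
ee_pos: [569.1, -130.9, 122.8]
ee_rot: [180.0, 0.0, -163.9]
force: [0.1, -0.4, 0.3]
gripper_width: 36.7
time_s: 31.43
ee_pos: [568.2, -131.0, 122.9]
ee_rot: [180.0, -0.0, -163.9]
force: [-0.2, -0.5, -0.4]
gripper_width: 14.2
time_s: 31.77
ee_pos: [568.1, -130.9, 122.7]
ee_rot: [180.0, -0.0, -160.9]
force: [-3.4, 0.5, 2.1]
gripper_width: 13.5
[ 568.1 -130.9  122.7] [-3.4  0.5  2.1] [0.19 0.5  0.07]
```

```bash
python3 -m inch '[{"x":0,"y":0,"z":0,"yaw":-0.3,"gripper":-1},{"x":0,"y":0,"z":0,"yaw":-0.3,"gripper":-1},{"x":0,"y":0,"z":0,"yaw":-0.3,"gripper":-1},{"x":0,"y":0,"z":0,"yaw":0,"gripper":-1},{"x":0,"y":0,"z":0,"yaw":0,"gripper":-1}]' 45
python3 -c "
from h import *
s=telemetry.state();print(s['ee_pos'].round(1),s['force'].round(1),s['torque'].round(2))"
python3 -m inch '[{"x":0,"y":0,"z":0,"yaw":-0.3,"gripper":-1},{"x":0,"y":0,"z":0,"yaw":-0.3,"gripper":-1},{"x":0,"y":0,"z":0.1,"yaw":0,"gripper":-1},{"x":0,"y":0,"z":0.1,"yaw":0,"gripper":-1},{"x":0,"y":0,"z":0,"yaw":0,"gripper":-1}]' 45
python3 -c "
from h import *
s=telemetry.state();print(s['ee_pos'].round(1),s['force'].round(1),s['torque'].round(2))"
```

```text
time_s: 32.18
ee_pos: [567.9, -130.7, 122.4]
ee_rot: [179.9, -0.1, -156.5]
force: [-2.9, 1.8, 3.3]
gripper_width: 13.6
[ 567.9 -130.7  122.4] [-2.9  1.8  3.3] [ 0.3   0.71 -0.1 ]
time_s: 32.6
ee_pos: [570.0, -131.6, 120.8]
ee_rot: [-179.9, 0.1, -153.4]
force: [1.4, 0.6, 1.0]
gripper_width: 13.3
[ 570.  -131.6  120.8] [1.4 0.6 1. ] [-0.01 -0.39  0.18]
```

At the predicted angle (206.6°) the lid followed down 2 mm with almost no force. Pressing slightly more to find the stop, then testing the turning resistance.

```bash
python3 -m inch '[{"x":0,"y":0,"z":0.1,"yaw":0,"gripper":-1},{"x":0,"y":0,"z":0.1,"yaw":0,"gripper":-1},{"x":0,"y":0,"z":0,"yaw":0,"gripper":-1},{"x":0,"y":0,"z":0,"yaw":0,"gripper":-1}]' 45
python3 -c "
from h import *
s=telemetry.state();print(s['ee_pos'].round(1),s['force'].round(1),s['torque'].round(2))"
python3 -m inch '[{"x":0,"y":0,"z":0,"yaw":-0.3,"gripper":-1},{"x":0,"y":0,"z":0,"yaw":-0.2,"gripper":-1},{"x":0,"y":0,"z":0,"yaw":0,"gripper":-1},{"x":0,"y":0,"z":0,"yaw":0,"gripper":-1}]' 45
python3 -c "
from h import *
s=telemetry.state();print(s['ee_pos'].round(1),s['force'].round(1),s['torque'].round(2))"
```

```text
time_s: 32.93
ee_pos: [570.4, -131.7, 119.9]
ee_rot: [-179.8, 0.2, -153.4]
force: [2.1, 0.6, 6.9]
gripper_width: 13.2
[ 570.4 -131.7  119.9] [2.1 0.6 6.9] [-0.06 -0.09  0.32]
time_s: 33.27
ee_pos: [569.0, -131.7, 120.2]
ee_rot: [-179.9, 0.0, -150.9]
force: [-1.8, -0.1, 10.1]
gripper_width: 13.4
[ 569.  -131.7  120.2] [-1.8 -0.1 10.1] [-0.04  0.67  0.06]
```

```bash
python3 -m inch '[{"x":0,"y":0,"z":0,"yaw":-0.3,"gripper":-1},{"x":0,"y":0,"z":0,"yaw":-0.2,"gripper":-1},{"x":0,"y":0,"z":0,"yaw":0,"gripper":-1},{"x":0,"y":0,"z":0,"yaw":0,"gripper":-1}]' 45
python3 -c "
from h import *
s=telemetry.state();print(s['ee_pos'].round(2),s['ee_rot'].round(2),s['force'].round(1),s['torque'].round(2))"
python3 -m inch '[{"x":0,"y":0,"z":0,"yaw":0.3,"gripper":-1},{"x":0,"y":0,"z":0,"yaw":0.2,"gripper":-1},{"x":0,"y":0,"z":0,"yaw":0,"gripper":-1},{"x":0,"y":0,"z":0,"yaw":0,"gripper":-1}]' 45
python3 -c "
from h import *
s=telemetry.state();print(s['ee_pos'].round(2),s['ee_rot'].round(2),s['force'].round(1),s['torque'].round(2))"
```

```text
time_s: 33.6
ee_pos: [567.6, -131.4, 120.1]
ee_rot: [180.0, -0.1, -148.5]
force: [-3.2, 1.0, 12.5]
gripper_width: 13.4
[ 567.62 -131.44  120.14] [ 1.7997e+02 -7.0000e-02 -1.4853e+02] [-3.2  1.  12.5] [ 0.06  1.39 -0.34]
time_s: 33.93
ee_pos: [569.3, -131.6, 120.1]
ee_rot: [-179.9, 0.1, -151.0]
force: [-1.2, -0.1, 8.7]
gripper_width: 13.3
[ 569.29 -131.6   120.11] [-1.7989e+02  1.0000e-01 -1.5101e+02] [-1.2 -0.1  8.7] [ 0.01  0.48 -0.28]
```

The torque now acts like a spring: +0.32 N·m at 206.6° and −0.34 at 211.5°, so the balance is near 208°, and the lid is 2.5–3 mm lower. It's in the grooves. Centring, unloading and letting go.

```bash
python3 -m inch '[{"x":0,"y":0,"z":0,"yaw":0.2,"gripper":-1},{"x":0,"y":0,"z":0,"yaw":0,"gripper":-1},{"x":0,"y":0,"z":-0.1,"yaw":0,"gripper":-1},{"x":0,"y":0,"z":0,"yaw":0,"gripper":-0.2},{"x":0,"y":0,"z":0,"yaw":0,"gripper":-0.2},{"x":0,"y":0,"z":0,"yaw":0,"gripper":-0.2},{"x":0,"y":0,"z":0,"yaw":0,"gripper":-0.2},{"x":0,"y":0,"z":0,"yaw":0,"gripper":-0.2},{"x":0,"y":0,"z":0,"yaw":0,"gripper":-0.2}]' 45
python3 -m inch '[{"x":0,"y":0,"z":-2,"yaw":0,"gripper":-0.2},{"x":0,"y":0,"z":-3.5,"yaw":0,"gripper":-0.2},{"x":0,"y":0,"z":-3.5,"yaw":0,"gripper":-0.2},{"x":0,"y":0,"z":0,"yaw":0,"gripper":-0.2},{"x":0,"y":0,"z":0,"yaw":0,"gripper":-0.2}]' 45
python3 - <<'E'
from h import *
w=grab('wrist','w12.png');sc=grab('scene','s12.png');s=telemetry.state();print(s['ee_pos'].round(1),s['force'].round(1))
g=cv2.cvtColor(w['pixels'],cv2.COLOR_RGB2GRAY)
C=np.array([567.2,-131.0])
# lid edge along radial lines, away from catches, world radius at assumed plane
E=[]
hs=cv2.cvtColor(w['pixels'],cv2.COLOR_RGB2HSV)
for a in range(0,360,5):
    if min(abs((a-k+180)%360-180) for k in(46.8,166.8,286.8))<17: continue
    u=np.array([np.cos(np.radians(a)),np.sin(np.radians(a))]);rr=np.arange(70,95,.25)
    p=proj(w,[[*(C+u*r),91.5] for r in rr])
    if (p<0).any() or (p[:,1]>225).any() or (p[:,0]>511).any(): continue
    v=cv2.remap(g.astype(np.float32),p[:,0].astype(np.float32)[None],p[:,1].astype(np.float32)[None],cv2.INTER_LINEAR)[0]
    if v[:5].min()<120: continue
    i=np.argmin(np.convolve(np.diff(v),np.ones(5),'same'));E.append((a,rr[i]))
E=np.array(E);print(E.tolist())
A=np.c_[np.cos(np.radians(E[:,0])),np.sin(np.radians(E[:,0])),np.ones(len(E))];print('offset,R at z=91.5',np.linalg.lstsq(A,E[:,1],rcond=None)[0].round(2))
k=cv2.inRange(hs,(0,0,0),(180,255,80));k[215:]=0;k[:100]=0
c=max(cv2.findContours(k,cv2.RETR_EXTERNAL,cv2.CHAIN_APPROX_NONE)[0],key=cv2.contourArea);r=cv2.minAreaRect(c);b=cv2.boxPoints(r);B=np.array([ray(w,*q,135)[:2] for q in b])
print('bar',B.mean(0).round(1),[ (np.linalg.norm(B[i+1]-B[i]).round(1),np.degrees(np.arctan2(*(B[i+1]-B[i])[::-1])).round(1)) for i in(0,1)])
G=cv2.cvtColor(sc['pixels'],cv2.COLOR_RGB2GRAY)
for x in(206,157): print(G[186:202,x-6:x+7])
E
```

```text
time_s: 34.68
ee_pos: [568.4, -131.0, 119.2]
ee_rot: [180.0, -0.0, -151.9]
force: [0.3, 0.4, -0.3]
gripper_width: 36.5
time_s: 35.1
ee_pos: [569.8, -131.4, 211.8]
ee_rot: [-179.8, 0.2, -151.9]
force: [-0.3, 0.7, -1.7]
gripper_width: 36.2
[ 567.9 -130.9  208.6] [-0.3  0.3 -0.3]
[[95.0, 80.75], [100.0, 80.5], [105.0, 80.5], [110.0, 80.5], [115.0, 80.25], [120.0, 80.5], [125.0, 80.5], [130.0, 80.5], [135.0, 80.5], [140.0, 80.75], [145.0, 80.75], [185.0, 82.5], [190.0, 82.25], [195.0, 82.75], [200.0, 83.0], [205.0, 82.75], [210.0, 83.0], [215.0, 82.75], [220.0, 83.0], [225.0, 82.75], [230.0, 83.0], [235.0, 82.5], [240.0, 82.75], [245.0, 82.5], [250.0, 82.5], [255.0, 82.0], [260.0, 82.25], [265.0, 82.0], [305.0, 81.5], [310.0, 81.5], [315.0, 81.5], [320.0, 81.75], [325.0, 81.5]]
offset,R at z=91.5 [-0.87 -1.2  81.23]
bar [ 557.6 -137.4] [(np.float64(11.8), np.float64(118.1)), (np.float64(56.4), np.float64(28.5))]
[[235 235 235 234 233 233 233 236 223 131  82  85  92]
 [235 235 235 235 234 235 234 235 205  97  84  85  88]
 [235 235 235 235 235 236 238 228 161  81  89  85  86]
 [234 234 235
[... 883 characters left out ...]
85  79 143 231 239 237 238 238 238 237]
 [ 89  90  87  81  71 136 227 239 237 236 237 237 237]
 [ 88  90  85  92 127 187 234 237 236 236 236 237 237]
 [ 68  81  92 151 223 246 249 240 236 235 235 236 236]
 [108 117 140 195 247 255 255 243 232 235 235 236 236]
 [177 149 184 182 231 252 255 238 228 238 236 235 236]
 [182 161 184 163 192 229 234 220 224 240 238 235 235]
 [164 189 150 131 133 167 166 150 194 240 241 238 235]
 [120 175 113  94  91 109 116 144 170 208 236 241 238]
 [106 154 135 121 153 172 181 207 193 159 183 231 239]
 [ 86 135 179 186 206 207 206 205 207 182 134 181 208]
 [ 77 124 197 211 209 206 205 206 205 196 175 184 175]
 [ 75 105 179 201 207 206 204 207 210 194 169 159 194]]
```

```bash
cat > fin.py <<'E'
from h import *
w=grab('wrist');s=telemetry.state();print(s['time_s'],s['ee_pos'].round(1),s['qvel'].round(2))
g=cv2.cvtColor(w['pixels'],cv2.COLOR_RGB2GRAY).astype(np.float32);C=np.array([567.2,-131.0])
for z in(91.5,94.5):
    E=[]
    for a in range(0,360,5):
        if min(abs((a-k+180)%360-180) for k in(46.8,166.8,286.8))<17: continue
        u=np.array([np.cos(np.radians(a)),np.sin(np.radians(a))]);rr=np.arange(70,95,.25)
        p=proj(w,[[*(C+u*r),z] for r in rr]).astype(np.float32)
        if (p<0).any() or (p[:,1]>225).any() or (p[:,0]>511).any(): continue
        v=cv2.remap(g,p[:,0][None],p[:,1][None],cv2.INTER_LINEAR)[0]
        if v[:5].min()<120: continue
        i=np.argmin(np.convolve(np.diff(v),np.ones(5),'same'));E.append((a,rr[i]))
    E=np.array(E);A=np.c_[np.cos(np.radians(E[:,0])),np.sin(np.radians(E[:,0])),np.ones(len(E))];q,res,*_=np.linalg.lstsq(A,E[:,1],rcond=None);print(z,'offset,R',q.round(2),'rms',np.sqrt(res/len(E)).round(2),len(E))
for a in(166.8,286.8):
    u=np.array([np.cos(np.radians(a)),np.sin(np.radians(a))]);rr=np.arange(66,110,2);p=proj(w,[[*(C+u*r),98.5+6] for r in rr]).astype(np.float32)
    print(a,dict(zip(rr.tolist(),cv2.remap(g,p[:,0][None],p[:,1][None],cv2.INTER_LINEAR)[0].astype(int).tolist())))
E
python3 fin.py
```

```text
35.25 [ 567.6 -130.9  208. ] [-0.02  0.49  0.27 -0.09  0.05  0.03]
91.5 offset,R [-0.85 -1.17 81.18] rms [0.3] 32
94.5 offset,R [-1.52 -1.53 80.31] rms [0.33] 32
166.8 {66: 190, 68: 189, 70: 189, 72: 188, 74: 185, 76: 169, 78: 174, 80: 193, 82: 208, 84: 202, 86: 193, 88: 176, 90: 158, 92: 149, 94: 145, 96: 140, 98: 147, 100: 93, 102: 79, 104: 79, 106: 83, 108: 82}
286.8 {66: 188, 68: 188, 70: 188, 72: 190, 74: 190, 76: 188, 78: 181, 80: 196, 82: 211, 84: 203, 86: 190, 88: 175, 90: 151, 92: 133, 94: 149, 96: 152, 98: 148, 100: 153, 102: 113, 104: 82, 106: 83, 108: 82}
```

Static fit: offset within ~1.5 mm, height ambiguous (91.5–94.5). I'll settle the height from the scene picture by the vertical gap between the lid's lower edge and the container rim, which doesn't depend on calibration offsets.

```bash
python3 - <<'E'
from h import *
sc=grab('scene');g=cv2.cvtColor(sc['pixels'],cv2.COLOR_RGB2GRAY).astype(np.float32);old=cv2.imread('pics/s10.png',0).astype(np.float32)
C=np.array([567.2,-131.])
def P(a,r,z): return proj(sc,[[C[0]+r*np.cos(np.radians(a)),C[1]+r*np.sin(np.radians(a)),z]])[0]
for a in(-50,-40,-30,-20,-10,0,10,20):
    x=P(a,80,88)[0]; al=np.linspace(-70,40,500)
    def yat(r,z):
        q=np.array([P(t,r,z) for t in al[::5]]);return np.interp(x,q[:,0],q[:,1])
    yh,yr,yc=yat(80,86.5),yat(80,89.5),yat(74,79)
    ys=np.arange(yh-8,yh+10,.25).astype(np.float32)
    def edges(G):
        v=cv2.remap(G,np.full_like(ys,x)[None],ys[None],cv2.INTER_LINEAR)[0];d=np.convolve(np.diff(v),np.ones(4)/4,'same')
        i=np.argmin(d);j=i+np.argmax(d[i:]);return ys[i].round(2),ys[j].round(2)
    e=edges(g);o=edges(old)
    print(a,'lid,rim edge',e,'old',o,'pred home %.2f raised %.2f rim %.2f'%(yh,yr,yc),'gap now %.2f home %.2f raised %.2f'%(e[1]-e[0],yc-yh,yc-yr))
E
```

```text
-50 lid,rim edge (np.float32(199.47), np.float32(201.47)) old (np.float32(198.47), np.float32(201.47)) pred home 201.47 raised 200.81 rim 200.86 gap now 2.00 home -0.61 raised 0.06
-40 lid,rim edge (np.float32(200.49), np.float32(203.49)) old (np.float32(200.49), np.float32(203.49)) pred home 203.24 raised 202.54 rim 203.16 gap now 3.00 home -0.09 raised 0.61
-30 lid,rim edge (np.float32(201.53), np.float32(204.53)) old (np.float32(200.53), np.float32(204.53)) pred home 204.53 raised 203.80 rim 204.74 gap now 3.00 home 0.21 raised 0.94
-20 lid,rim edge (np.float32(201.53), np.float32(204.53)) old (np.float32(201.53), np.float32(204.53)) pred home 205.28 raised 204.53 rim 205.67 gap now 3.00 home 0.39 raised 1.14
-10 lid,rim edge (np.float32(202.46), np.float32(204.46)) old (np.float32(200.46), np.float32(204.46)) pred home 205.46 raised 204.69 rim 205.95 gap now 2.00 home 0.50 raised 1.26
0 lid,rim edge (np.float32(201.31), np.float32(204.56)) old (np.float32(200.56), np.float32(204.56)) pred home 205.06 raised 204.28 rim 205.61 gap now 3.25 home 0.54 raised 1.32
10 lid,rim edge (np.float32(200.36), np.float32(203.61)) old (np.float32(200.36), np.float32(203.61)) pred home 204.11 raised 203.32 rim 204.65 gap now 3.25 home 0.54 raised 1.33
20 lid,rim edge (np.float32(198.39), np.float32(201.64)) old (np.float32(198.39), np.float32(201.64)) pred home 202.64 raised 201.84 rim 203.12 gap now 3.25 home 0.48 raised 1.28
```

The pixels are too coarse to decide: 1 px is 4 mm, and the gap reads high in places. I'll check mechanically: probe the disc with closed fingertips at three places for flatness and height.

```bash
python3 -m inch '[{"x":-2.25,"y":-1.95,"z":0,"yaw":0,"gripper":-1},{"x":-2.25,"y":-1.95,"z":0,"yaw":0,"gripper":-1},{"x":0,"y":0,"z":2.5,"yaw":0,"gripper":-1},{"x":0,"y":0,"z":3,"yaw":0,"gripper":-1},{"x":0,"y":0,"z":3,"yaw":0,"gripper":-1},{"x":0,"y":0,"z":1.5,"yaw":0,"gripper":-1},{"x":0,"y":0,"z":0.3,"yaw":0,"gripper":-1},{"x":0,"y":0,"z":0,"yaw":0,"gripper":-1},{"x":0,"y":0,"z":0,"yaw":0,"gripper":-1}]' 45
python3 -m inch '[{"x":0,"y":0,"z":0.12,"yaw":0,"gripper":-1},{"x":0,"y":0,"z":0.12,"yaw":0,"gripper":-1},{"x":0,"y":0,"z":0,"yaw":0,"gripper":-1}]' 45
```

```text
time_s: 36.05
ee_pos: [627.1, -144.4, 106.8]
ee_rot: [-180.0, 0.0, -151.9]
force: [0.5, 0.1, 0.1]
gripper_width: 0.7
time_s: 36.3
ee_pos: [627.0, -144.4, 105.0]
ee_rot: [-179.9, 0.1, -151.9]
force: [-0.1, 0.5, 0.3]
gripper_width: 0.3
```

```bash
python3 -m inch '[{"x":0,"y":0,"z":0.12,"yaw":0,"gripper":-1},{"x":0,"y":0,"z":0.12,"yaw":0,"gripper":-1},{"x":0,"y":0,"z":0,"yaw":0,"gripper":-1}]' 45
```

```text
time_s: 36.55
ee_pos: [626.5, -144.3, 101.6]
ee_rot: [180.0, 0.0, -151.9]
force: [-0.6, -0.3, 0.4]
gripper_width: 0.4
```

```bash
python3 -m inch '[{"x":0,"y":0,"z":0.12,"yaw":0,"gripper":-1},{"x":0,"y":0,"z":0.12,"yaw":0,"gripper":-1},{"x":0,"y":0,"z":0,"yaw":0,"gripper":-1}]' 45
```

```text
time_s: 36.8
ee_pos: [626.4, -144.3, 98.9]
ee_rot: [180.0, -0.0, -151.9]
force: [-0.7, -0.2, 0.5]
gripper_width: 0.2
```

```bash
python3 -m inch '[{"x":0,"y":0,"z":0.12,"yaw":0,"gripper":-1},{"x":0,"y":0,"z":0.12,"yaw":0,"gripper":-1},{"x":0,"y":0,"z":0,"yaw":0,"gripper":-1}]' 45
```

```text
time_s: 37.05
ee_pos: [626.4, -144.2, 96.5]
ee_rot: [180.0, -0.0, -151.9]
force: [0.8, 0.4, 0.2]
gripper_width: 0.2
```

```bash
python3 -m inch '[{"x":0,"y":0,"z":0.12,"yaw":0,"gripper":-1},{"x":0,"y":0,"z":0.12,"yaw":0,"gripper":-1},{"x":0,"y":0,"z":0,"yaw":0,"gripper":-1}]' 45
```

```text
time_s: 37.3
ee_pos: [626.6, -144.2, 94.2]
ee_rot: [180.0, 0.0, -151.9]
force: [0.2, -0.8, -0.3]
gripper_width: 0.7
```

```bash
python3 -m inch '[{"x":0,"y":0,"z":0.12,"yaw":0,"gripper":-1},{"x":0,"y":0,"z":0.12,"yaw":0,"gripper":-1},{"x":0,"y":0,"z":0,"yaw":0,"gripper":-1}]' 45
python3 - <<'E'
from h import *
w=grab('wrist');sc=grab('scene');s=telemetry.state();e=s['ee_pos'];print(e.round(1),s['force'].round(1))
# finger tip in wrist view: brightness profile along centre column(s) over lid, where dark begins
g=cv2.cvtColor(w['pixels'],cv2.COLOR_RGB2GRAY)
for d in(22,10,0,-10): print('d',d,proj(w,[e-[0,0,d]]).round(0).tolist(),'scene',proj(sc,[e-[0,0,d]]).round(1).tolist())
print(g[180:250:4,236:282:4])
G=cv2.cvtColor(sc['pixels'],cv2.COLOR_RGB2GRAY);p=proj(sc,[e-[0,0,5]])[0].astype(int);print(p);print(G[p[1]-14:p[1]+12,p[0]-9:p[0]+10])
E
```

```text
time_s: 37.55
ee_pos: [626.5, -144.3, 91.8]
ee_rot: [180.0, -0.0, -151.9]
force: [-0.5, 0.3, 0.1]
gripper_width: 0.3
[ 626.5 -144.3   91.9] [-0.8  0.  -0.2]
d 22 [[257.0, 221.0]] scene [[182.4, 205.2]]
d 10 [[257.0, 227.0]] scene [[181.9, 202.2]]
d 0 [[257.0, 233.0]] scene [[181.4, 199.6]]
d -10 [[257.0, 240.0]] scene [[181.0, 197.1]]
[[173 172 174 176 176 172 174 173 171 177 173 172]
 [176 175 175 176 174 174 175 173 172 176 171 173]
 [175 173 175 175 175 172 174 174 173 176 172 173]
 [173 172 176 176 175 171 173 173 172 176 174 173]
 [173 173 174 176 173 173 173 174 171 176 172 172]
 [174 172 173 175 174 173 173 172 171 173 172 172]
 [173 173 171 174 173 171 174 173 170 173 171 171]
 [172 171 172 175 174 175 172 173 170 174 172 172]
 [173 171 153  78 108 146 150 128  59 143 170 171]
 [171 150  44  40  38  41  77  29  39  42 128 172]
 [171  91  38  40  33  38  59  21  47  40  60 169]
 [167  43  42  42  30  33  58  17  43  43  48 153]
 [117  44  37  37  31  36  58  18  39  40  41  91]
 [ 51  35  37  42  27  33  58  11  41  40  33  39]
 [ 17  26  16  45  27  33  56  18  40  18  23  18
[... 1572 characters left out ...]
 144 147 150 159 149 126 129 117  92  92  88
   86]
 [113 109  99 100 100 100 103 103 101  93  93  92  94  92  91  95 115 145
  182]
 [155 167 154 160 161 141 130 113 121 135 138 143 141 150 169 179 178 199
  235]
 [158 185 187 194 194 175 175 159 169 180 173 179 181 194 221 226 204 190
  194]
 [117 118 118 121 123 138 163 166 173 167 154 161 163 173 181 185 186 189
  192]
 [118 119 123 130 130 135 138 143 148 155 161 168 173 176 181 179 184 188
  194]
 [118 117 120 123 128 134 140 143 151 157 157 163 167 171 176 179 186 189
  193]
 [118 120 119 121 125 131 134 139 144 148 156 160 164 171 175 180 185 190
  196]
 [119 117 120 121 126 128 132 137 144 149 155 161 166 173 176 181 185 192
  195]]
```

```bash
python3 -m inch '[{"x":0,"y":0,"z":0.12,"yaw":0,"gripper":-1},{"x":0,"y":0,"z":0.12,"yaw":0,"gripper":-1},{"x":0,"y":0,"z":0,"yaw":0,"gripper":-1}]' 45
```

```text
time_s: 37.9
ee_pos: [626.9, -144.3, 89.8]
ee_rot: [-180.0, 0.0, -151.9]
force: [-0.0, 0.4, 1.0]
gripper_width: 0.4
```

```bash
python3 -m inch '[{"x":0,"y":0,"z":0.12,"yaw":0,"gripper":-1},{"x":0,"y":0,"z":0.12,"yaw":0,"gripper":-1},{"x":0,"y":0,"z":0,"yaw":0,"gripper":-1}]' 45
```

```text
time_s: 38.15
ee_pos: [627.4, -144.4, 87.5]
ee_rot: [-179.9, 0.1, -151.9]
force: [0.8, 0.5, 2.5]
gripper_width: -0.0
```

```bash
python3 -m inch '[{"x":0,"y":0,"z":0.12,"yaw":0,"gripper":-1},{"x":0,"y":0,"z":0.12,"yaw":0,"gripper":-1},{"x":0,"y":0,"z":0,"yaw":0,"gripper":-1}]' 45
```

```text
time_s: 38.4
ee_pos: [626.2, -144.5, 84.4]
ee_rot: [180.0, -0.1, -151.9]
force: [-0.8, 0.5, 0.2]
gripper_width: 1.0
```

The force rose to 2.5 N, then vanished as the fingers moved 3 mm further, so something gave, probably the lid dropping on this side. Continuing gently to find a firm stop.

```bash
python3 -m inch '[{"x":0,"y":0,"z":0.12,"yaw":0,"gripper":-1},{"x":0,"y":0,"z":0,"yaw":0,"gripper":-1},{"x":0,"y":0,"z":0,"yaw":0,"gripper":-1}]' 45
```

```text
time_s: 38.65
ee_pos: [626.0, -144.4, 83.3]
ee_rot: [180.0, -0.1, -151.9]
force: [-0.3, -1.5, 2.1]
gripper_width: 0.3
```

```bash
python3 -m inch '[{"x":0,"y":0,"z":0.12,"yaw":0,"gripper":-1},{"x":0,"y":0,"z":0,"yaw":0,"gripper":-1},{"x":0,"y":0,"z":0,"yaw":0,"gripper":-1}]' 45
```

```text
time_s: 38.9
ee_pos: [626.1, -144.5, 83.1]
ee_rot: [180.0, -0.0, -151.9]
force: [-1.9, -0.5, 6.1]
gripper_width: 0.0
```

```bash
python3 -m inch '[{"x":0,"y":0,"z":0.12,"yaw":0,"gripper":-1},{"x":0,"y":0,"z":0,"yaw":0,"gripper":-1},{"x":0,"y":0,"z":0,"yaw":0,"gripper":-1}]' 45
```

```text
time_s: 39.15
ee_pos: [626.2, -144.5, 82.9]
ee_rot: [-180.0, -0.0, -151.9]
force: [-1.8, -0.3, 10.3]
gripper_width: 0.4
```

A firm stop at TCP 83 fits the tip offset implied by the failed grasps, so that side was high by about 5 mm and is now down. Probing the second place (107°).

```bash
python3 -m inch '[{"x":0,"y":0,"z":-2,"yaw":0,"gripper":-1},{"x":0,"y":0,"z":-3.7,"yaw":0,"gripper":-1},{"x":1.15,"y":3.3,"z":0,"yaw":0,"gripper":-1},{"x":1.15,"y":3.3,"z":0,"yaw":0,"gripper":-1},{"x":1.15,"y":3.3,"z":0,"yaw":0,"gripper":-1},{"x":0,"y":0,"z":2.5,"yaw":0,"gripper":-1},{"x":0,"y":0,"z":1.5,"yaw":0,"gripper":-1},{"x":0,"y":0,"z":0.7,"yaw":0,"gripper":-1},{"x":0,"y":0,"z":0,"yaw":0,"gripper":-1},{"x":0,"y":0,"z":0,"yaw":0,"gripper":-1}]' 45
python3 -m inch '[{"x":0,"y":0,"z":0.12,"yaw":0,"gripper":-1},{"x":0,"y":0,"z":0.12,"yaw":0,"gripper":-1},{"x":0,"y":0,"z":0,"yaw":0,"gripper":-1}]' 45
```

```text
time_s: 39.98
ee_pos: [549.7, -73.3, 91.0]
ee_rot: [180.0, -0.0, -151.9]
force: [-0.2, 0.2, 0.1]
gripper_width: 0.6
time_s: 40.23
ee_pos: [550.0, -73.4, 89.2]
ee_rot: [-180.0, 0.0, -151.9]
force: [-0.4, -0.2, 0.5]
gripper_width: 0.6
```

```bash
python3 -m inch '[{"x":0,"y":0,"z":0.12,"yaw":0,"gripper":-1},{"x":0,"y":0,"z":0.12,"yaw":0,"gripper":-1},{"x":0,"y":0,"z":0,"yaw":0,"gripper":-1}]' 45
```

```text
time_s: 40.48
ee_pos: [549.5, -73.2, 86.3]
ee_rot: [180.0, -0.0, -151.9]
force: [0.7, 0.4, -0.7]
gripper_width: 0.5
```

```bash
python3 -m inch '[{"x":0,"y":0,"z":0.12,"yaw":0,"gripper":-1},{"x":0,"y":0,"z":0.12,"yaw":0,"gripper":-1},{"x":0,"y":0,"z":0,"yaw":0,"gripper":-1}]' 45
```

```text
time_s: 40.73
ee_pos: [549.4, -73.2, 83.8]
ee_rot: [180.0, -0.0, -151.9]
force: [-0.1, 0.5, -0.2]
gripper_width: 0.4
```

```bash
python3 -m inch '[{"x":0,"y":0,"z":0.12,"yaw":0,"gripper":-1},{"x":0,"y":0,"z":0,"yaw":0,"gripper":-1},{"x":0,"y":0,"z":0,"yaw":0,"gripper":-1}]' 45
```

```text
time_s: 40.98
ee_pos: [549.7, -73.1, 83.2]
ee_rot: [-180.0, 0.0, -151.9]
force: [-1.6, 0.1, 3.4]
gripper_width: 0.3
```

```bash
python3 -m inch '[{"x":0,"y":0,"z":0.12,"yaw":0,"gripper":-1},{"x":0,"y":0,"z":0,"yaw":0,"gripper":-1},{"x":0,"y":0,"z":0,"yaw":0,"gripper":-1}]' 45
```

```text
time_s: 41.23
ee_pos: [549.7, -73.1, 82.9]
ee_rot: [-180.0, 0.1, -151.9]
force: [-2.7, 0.5, 9.0]
gripper_width: 0.3
```

The second place gives the same height (83.2–82.9). Now the third (227°).

```bash
python3 -m inch '[{"x":0,"y":0,"z":-2,"yaw":0,"gripper":-1},{"x":0,"y":0,"z":-3.7,"yaw":0,"gripper":-1},{"x":2.28,"y":-2.62,"z":0,"yaw":0,"gripper":-1},{"x":2.28,"y":-2.62,"z":0,"yaw":0,"gripper":-1},{"x":2.28,"y":-2.62,"z":0,"yaw":0,"gripper":-1},{"x":0,"y":0,"z":2.5,"yaw":0,"gripper":-1},{"x":0,"y":0,"z":1.5,"yaw":0,"gripper":-1},{"x":0,"y":0,"z":1,"yaw":0,"gripper":-1},{"x":0,"y":0,"z":0,"yaw":0,"gripper":-1},{"x":0,"y":0,"z":0,"yaw":0,"gripper":-1}]' 45
python3 -m inch '[{"x":0,"y":0,"z":0.12,"yaw":0,"gripper":-1},{"x":0,"y":0,"z":0,"yaw":0,"gripper":-1},{"x":0,"y":0,"z":0,"yaw":0,"gripper":-1}]' 45
```

```text
time_s: 42.07
ee_pos: [526.2, -174.5, 88.3]
ee_rot: [180.0, -0.0, -151.9]
force: [-0.2, 0.3, -0.3]
gripper_width: 0.4
time_s: 42.32
ee_pos: [526.9, -174.6, 88.2]
ee_rot: [-179.9, 0.1, -151.9]
force: [0.2, 0.5, -0.6]
gripper_width: 0.1
```

```bash
python3 -m inch '[{"x":0,"y":0,"z":0.12,"yaw":0,"gripper":-1},{"x":0,"y":0,"z":0,"yaw":0,"gripper":-1},{"x":0,"y":0,"z":0,"yaw":0,"gripper":-1}]' 45
```

```text
time_s: 42.57
ee_pos: [526.3, -174.7, 86.4]
ee_rot: [-180.0, 0.0, -151.9]
force: [-0.0, 0.0, -0.2]
gripper_width: 0.6
```

```bash
python3 -m inch '[{"x":0,"y":0,"z":0.12,"yaw":0,"gripper":-1},{"x":0,"y":0,"z":0,"yaw":0,"gripper":-1},{"x":0,"y":0,"z":0,"yaw":0,"gripper":-1}]' 45
```

```text
time_s: 42.82
ee_pos: [526.2, -174.7, 84.9]
ee_rot: [180.0, -0.0, -151.9]
force: [0.5, 0.1, 0.3]
gripper_width: 0.2
```

```bash
python3 -m inch '[{"x":0,"y":0,"z":0.12,"yaw":0,"gripper":-1},{"x":0,"y":0,"z":0,"yaw":0,"gripper":-1},{"x":0,"y":0,"z":0,"yaw":0,"gripper":-1}]' 45
```

```text
time_s: 43.07
ee_pos: [526.1, -174.7, 83.7]
ee_rot: [180.0, -0.0, -151.9]
force: [-0.6, 0.7, 0.5]
gripper_width: 0.5
```

```bash
python3 -m inch '[{"x":0,"y":0,"z":0.12,"yaw":0,"gripper":-1},{"x":0,"y":0,"z":0,"yaw":0,"gripper":-1},{"x":0,"y":0,"z":0,"yaw":0,"gripper":-1}]' 45
```

```text
time_s: 43.32
ee_pos: [526.4, -174.9, 83.2]
ee_rot: [-180.0, 0.0, -151.9]
force: [-1.4, -0.5, 5.7]
gripper_width: -0.0
```

Flat: all three places read about 83.1. To tell "home" from "level but 3 mm high", I'll regrip the bar (deeper) and do a small twist test each way.

```bash
python3 -m inch '[{"x":0,"y":0,"z":-2,"yaw":0,"gripper":-1},{"x":0,"y":0,"z":-3.7,"yaw":0,"gripper":-0.2},{"x":-2.83,"y":0.96,"z":0,"yaw":0,"gripper":-0.2},{"x":-2.83,"y":0.96,"z":0,"yaw":0,"gripper":-0.2},{"x":0,"y":0,"z":0,"yaw":0,"gripper":-0.2},{"x":0,"y":0,"z":0,"yaw":0,"gripper":-0.2},{"x":0,"y":0,"z":0,"yaw":0,"gripper":-0.2},{"x":0,"y":0,"z":0,"yaw":0,"gripper":-0.2},{"x":0,"y":0,"z":0,"yaw":0,"gripper":-0.2},{"x":0,"y":0,"z":1.5,"yaw":0,"gripper":-0.2},{"x":0,"y":0,"z":1.4,"yaw":0,"gripper":-0.2},{"x":0,"y":0,"z":0,"yaw":0,"gripper":-0.2}]' 25
python3 -m inch '[{"x":0,"y":0,"z":0,"yaw":0,"gripper":-1},{"x":0,"y":0,"z":0,"yaw":0,"gripper":-1},{"x":0,"y":0,"z":0,"yaw":0,"gripper":-1},{"x":0,"y":0,"z":0,"yaw":0,"gripper":-1},{"x":0,"y":0,"z":0,"yaw":0,"gripper":-1},{"x":0,"y":0,"z":0,"yaw":0,"gripper":-1},{"x":0,"y":0,"z":0,"yaw":0,"gripper":-1}]' 25
python3 -c "
from h import *
s=telemetry.state();print(s['ee_pos'].round(1),s['ee_rot'].round(2),s['force'].round(1),s['torque'].round(2))"
python3 -m inch '[{"x":0,"y":0,"z":0,"yaw":-0.3,"gripper":-1},{"x":0,"y":0,"z":0,"yaw":0,"gripper":-1},{"x":0,"y":0,"z":0,"yaw":0,"gripper":-1}]' 25
python3 -c "
from h import *
s=telemetry.state();print(s['ee_pos'].round(1),s['ee_rot'].round(2),s['force'].round(1),s['torque'].round(2))"
python3 -m inch '[{"x":0,"y":0,"z":0,"yaw":0.3,"gripper":-1},{"x":0,"y":0,"z":0,"yaw":0.3,"gripper":-1},{"x":0,"y":0,"z":0,"yaw":0,"gripper":-1},{"x":0,"y":0,"z":0,"yaw":0,"gripper":-1}]' 25
python3 -c "
from h import *
s=telemetry.state();print(s['ee_pos'].round(1),s['ee_rot'].round(2),s['force'].round(1),s['torque'].round(2))"
```

```text
time_s: 44.32
ee_pos: [564.8, -131.3, 108.1]
ee_rot: [179.8, -0.2, -152.0]
force: [-0.3, 0.1, 0.3]
gripper_width: 36.9
time_s: 44.9
ee_pos: [568.6, -132.6, 112.0]
ee_rot: [-179.8, 0.1, -152.0]
force: [1.7, -5.0, 2.6]
gripper_width: 13.9
[ 568.6 -132.6  112. ] [-1.7976e+02  1.4000e-01 -1.5196e+02] [ 1.7 -5.   2.6] [-0.97 -0.38 -0.42]
time_s: 45.15
ee_pos: [568.6, -132.5, 112.0]
ee_rot: [-179.8, 0.2, -150.5]
force: [1.7, -5.3, 1.7]
gripper_width: 14.4
[ 568.6 -132.5  112. ] [-1.7977e+02  1.5000e-01 -1.5052e+02] [ 1.7 -5.3  1.7] [-0.97 -0.33 -0.71]
time_s: 45.48
ee_pos: [568.2, -132.8, 111.8]
ee_rot: [-179.8, 0.1, -153.4]
force: [1.6, -5.4, 2.6]
gripper_width: 13.5
[ 568.2 -132.8  111.8] [-1.7976e+02  7.0000e-02 -1.5337e+02] [ 1.6 -5.4  2.6] [-1.05 -0.23 -0.09]
```

This is a firm elastic hold: −0.71 → −0.09 N·m over 2.9°. It goes neutral at about 206°, matching the measured ball angle of 26.4°, and the lid is laterally rigid. So the balls are in the grooves. Unloading, releasing and retreating.

```bash
python3 -m inch '[{"x":0,"y":-0.08,"z":0,"yaw":0.1,"gripper":-1},{"x":0,"y":0,"z":0,"yaw":0,"gripper":-1},{"x":0,"y":0,"z":0,"yaw":0,"gripper":-0.2},{"x":0,"y":0,"z":0,"yaw":0,"gripper":-0.2},{"x":0,"y":0,"z":0,"yaw":0,"gripper":-0.2},{"x":0,"y":0,"z":0,"yaw":0,"gripper":-0.2},{"x":0,"y":0,"z":0,"yaw":0,"gripper":-0.2},{"x":0,"y":0,"z":0,"yaw":0,"gripper":-0.2},{"x":0,"y":0,"z":-1.5,"yaw":0,"gripper":-0.2},{"x":0,"y":0,"z":-3,"yaw":0,"gripper":-0.2},{"x":0,"y":0,"z":-3,"yaw":0,"gripper":-0.2},{"x":0,"y":0,"z":-2.4,"yaw":0,"gripper":-0.2}]' 25
python3 -m inch '[{"x":0,"y":0,"z":0,"yaw":0,"gripper":-0.2},{"x":0,"y":0,"z":0,"yaw":0,"gripper":-0.2},{"x":0,"y":0,"z":0,"yaw":0,"gripper":-0.2},{"x":0,"y":0,"z":0,"yaw":0,"gripper":-0.2}]'
python3 fin.py
```

```text
time_s: 46.48
ee_pos: [567.7, -131.8, 211.5]
ee_rot: [-180.0, 0.1, -153.9]
force: [0.4, -0.0, -0.9]
gripper_width: 36.3
time_s: 46.82
ee_pos: [566.5, -131.6, 207.9]
ee_rot: [179.9, -0.1, -153.9]
force: [-0.0, -0.4, -0.1]
gripper_width: 36.5
46.8667 [ 566.6 -131.6  207.9] [-0.08 -0.03 -0.3  -0.07 -0.    0.1 ]
91.5 offset,R [-0.23 -2.43 79.84] rms [0.16] 31
94.5 offset,R [-0.83 -2.73 79.07] rms [0.14] 31
166.8 {66: 191, 68: 192, 70: 190, 72: 189, 74: 186, 76: 172, 78: 174, 80: 193, 82: 210, 84: 203, 86: 194, 88: 177, 90: 157, 92: 153, 94: 149, 96: 143, 98: 148, 100: 95, 102: 78, 104: 80, 106: 81, 108: 80}
286.8 {66: 190, 68: 189, 70: 189, 72: 193, 74: 194, 76: 188, 78: 180, 80: 196, 82: 211, 84: 205, 86: 190, 88: 175, 90: 151, 92: 134, 94: 149, 96: 152, 98: 147, 100: 153, 102: 115, 104: 82, 106: 82, 108: 83}
```

Radius 79.84 at the home height of 91.5 mm, which fits home. A 2.4 mm y-offset shows in the wrist view against the calibration limit. I'll clear the arm and check centring in the same top camera that measured the container.

```bash
python3 -m inch '[{"x":0,"y":2,"z":0,"yaw":0,"gripper":-0.2},{"x":0,"y":3.5,"z":0,"yaw":0,"gripper":-0.2},{"x":0,"y":3.5,"z":0,"yaw":0,"gripper":-0.2},{"x":0,"y":3.5,"z":0,"yaw":0,"gripper":-0.2},{"x":0,"y":3.5,"z":0,"yaw":0,"gripper":-0.2},{"x":0,"y":3.5,"z":0,"yaw":0,"gripper":-0.2},{"x":0,"y":3.5,"z":0,"yaw":0,"gripper":-0.2},{"x":0,"y":3,"z":0,"yaw":0,"gripper":-0.2},{"x":0,"y":0,"z":0,"yaw":0,"gripper":-0.2},{"x":0,"y":0,"z":0,"yaw":0,"gripper":-0.2},{"x":0,"y":0,"z":0,"yaw":0,"gripper":-0.2}]'
python3 - <<'E'
from h import *
w=grab('top');g=cv2.cvtColor(w['pixels'],cv2.COLOR_RGB2GRAY).astype(np.float32);C=np.array([566.2,-130.6])
for z in(91.5,94.5):
    E=[]
    for a in range(0,360,5):
        if min(abs((a-k+180)%360-180) for k in(46.8,166.8,286.8))<20: continue
        u=np.array([np.cos(np.radians(a)),np.sin(np.radians(a))]);rr=np.arange(68,94,.25)
        p=proj(w,[[*(C+u*r),z] for r in rr]).astype(np.float32)
        v=cv2.remap(g,p[:,0][None],p[:,1][None],cv2.INTER_LINEAR)[0]
        if v[:5].min()<120: continue
        i=np.argmin(np.convolve(np.diff(v),np.ones(9),'same'));E.append((a,rr[i]))
    E=np.array(E)
    for _ in range(3):
        A=np.c_[np.cos(np.radians(E[:,0])),np.sin(np.radians(E[:,0])),np.ones(len(E))];q=np.linalg.lstsq(A,E[:,1],rcond=None)[0];r=abs(A@q-E[:,1]);E=E[r<max(.8,2.5*np.median(r))]
    print(z,'offset,R',q.round(2),len(E))
h=cv2.cvtColor(w['pixels'],cv2.COLOR_RGB2HSV);k=cv2.inRange(h,(0,0,0),(180,255,70));M=np.zeros_like(k);M[175:220,322:366]=255
c=max(cv2.findContours(k&M,cv2.RETR_EXTERNAL,cv2.CHAIN_APPROX_NONE)[0],key=cv2.contourArea);r=cv2.minAreaRect(c);b=cv2.boxPoints(r);B=np.array([ray(w,*q,135)[:2] for q in b])
print('bar',B.mean(0).round(1),[(np.linalg.norm(B[i+1]-B[i]).round(1),np.degrees(np.arctan2(*(B[i+1]-B[i])[::-1])).round(1)) for i in(0,1)])
gg=g.astype(int)
for a in(46.8,166.8,286.8):
    u=np.array([np.cos(np.radians(a)),np.sin(np.radians(a))]);rr=np.arange(70,108,3);p=proj(w,[[*(C+u*r),104] for r in rr]).astype(np.float32)
    print(a,cv2.remap(g,p[:,0][None],p[:,1][None],cv2.INTER_LINEAR)[0].astype(int).tolist())
E
```

```text
time_s: 47.78
ee_pos: [453.2, 101.3, 209.1]
ee_rot: [-180.0, -0.1, -153.9]
force: [0.0, -0.6, -0.5]
gripper_width: 36.5
91.5 offset,R [-0.51 -1.01 81.37] 33
94.5 offset,R [-0.56 -0.71 80.89] 38
bar [ 564.5 -129.9] [(np.float64(13.6), np.float64(-62.3)), (np.float64(57.1), np.float64(-153.7))]
46.8 [201, 190, 164, 171, 197, 213, 200, 173, 156, 150, 119, 91, 86]
166.8 [199, 194, 185, 192, 209, 209, 186, 164, 157, 155, 123, 90, 88]
286.8 [200, 198, 192, 196, 208, 202, 182, 154, 149, 156, 151, 118, 89]
```

In the top view the lid centre is within about 1 mm of the container centre. The bar lies at 26.3° against balls at 26.4°, and all three noses show above the disc. Handing in.

```bash
python3 -c "
from h import *
print(env.job_done())"
```

```text
the job is handed in; nothing more can be done
None
```

The lid is on the container, under all three catches and turned into its grooves. I let go of it and handed the job in at about 48 s. I never knowingly touched the bowl, cup or spoon, but I did not re-measure where they stand.

**How it went**
- Two early grasps closed on nothing: the fingertips sit higher relative to the TCP reading than described. A lower grasp held.
- The lid first rode up on the 47° catch. I pulled it sideways and pressed it under, with a highest reading of 19 N (about 22 N with the lid's weight).
- I turned the lid to the balls and let go. One side was still about 5 mm high, and a gentle press of up to 10 N with closed fingertips brought it down.

**Last checks that agree**
- **Flatness:** fingertip probes at three places stopped at the same height, within about 0.3 mm.
- **Grooves:** a small twist met a firm elastic resistance of up to 0.7 N·m, neutral at about 206°. The top camera reads the bar at 26.3° (the same line) and the balls at 26.4°.
- **Height:** in the wrist view the disc's radius fits the home height (79.8 mm against 80 mm).
- **Centring and catches:** in the top view the lid is centred to about 1.1 mm. Brightness readings there show all three catch noses above the disc.

**Checks that disagree**
- The wrist view showed a 2.4 mm sideways offset; calibration is good to about 2 mm.
- The top view's radius came out 1.4 mm too large at home height. The wrist radius and the twist test favour home over 3 mm high.
- A scene-camera gap check, taken before the final press, was too coarse to decide the height.

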